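Pack seaming chucks head to tail in their cradle

ROBOT

A 6-joint arm with a two-finger parallel gripper is mounted at the origin on the work surface; the furniture and walls round the work are solid. World frame = base frame: x ahead of the robot, y to its left, z up, the work surface at z = 0. Lengths are in m, angles in rad, forces in N, time in s.
With the tool pointing down it reaches from about 0.35 to 0.775 m from the base axis. Payload 7.3 kg.
Tool frame: the origin (TCP) lies midway between the tips of the shut fingers; the grasp point (between the pads) lies 19 mm behind it (robot.grasp_offset is the z of the grasp point in the tool frame, in m); z points along the fingers, y is the direction in which the jaws open and shut (so a half turn about z gives the same grasp; the last joint's range is limited). The gripper opens to 92 mm and grips with 3 to 60 N. Pads are 19 mm wide; open, the fingers measure 130 mm over their backs; the gripper's body (75 mm by 190 mm) begins 47 mm behind the grasp point.
Start: joints at [1.116, 0.342, 1.524, -0, 1.275, -0.146], TCP at [0.16, 0.5, 0.227] pointing down, gripper open.
Joint ranges: [-2.53, 2.53], [-0.77, 2.02], [0.04, 2.7], [-1, 4.14], [0.28, 2.66], [-3.11, 3.11]. Speed limits (rad/s): [2.57, 2.57, 3.14, 3.14, 3.14, 3.14].

INTERFACE

Orientations are given as [roll, pitch, yaw] about the fixed x, y, z axes, in that order (R = Rz(yaw) Ry(pitch) Rx(roll)).
In Python, from cell import observe, imaging, workorder, robot gives the robot as it stands. The module is installed in compiled form; this text tells all that it offers.
- The arm moves only by the tool send_rows, never from a script. Its argument "series" is a list of rows, each a list of 7 numbers: the shift along the tool's x, y, z in m, then the turn, a rotation vector about the tool's x, y, z in rad, then the closure, from 0 (fully open) to 1 (shut). A call has 1 to 5 rows; each row shifts and turns the commanded pose from where the row before left it, along the tool's axes as they then stand; what a row does not reach is not made up. A row lasts 1/12 s, in which the tool goes at most 41.7 mm and 7.16 degrees, less where a joint would pass 70% of its speed; a pose out of reach is approached as far as the arm can. A call is refused whole if a number of a shift passes 0.0417 or a number of a turn 0.125, either way. A call with a gripper value outside its range is refused whole. The fingers move at their own pace and stop on an object; "newtons" is the grip in N (left out, the last holds). Time passes only in rows, so rows that do not move let the fingers close. It gives the time, the measured TCP pose, the force and the opening at its end, in the units of the state.
- observe(): the state, without advancing time (a new reading comes with each control period).
- imaging.read_camera(name): name is "side" or "top"; returns a dict with "color" (420x560x3 uint8, red, green, blue), "range_z" (420x560 float32, m along the optical axis (not along the pixel's ray), 0 where there is no reading), "vfov" (degrees; the focal length in pixels is half the picture's height over the tangent of half this angle, whatever the lens; pixels are square), "cx", "cy" (the principal point, pixels), "T" (4x4, takes a point from camera to world coordinates). Camera axes: x right, y down, z forward; pixel columns grow to the right and rows downward; lengths in m; the calibration is good to about 2 mm. A picture is of the moment at which its call begins.
- workorder.hand_in(): hands the job in, once; it reports no verdict.
The state is a dict: "time": time; "qpos": joint angles; "qvel": joint speeds; "joint_efforts": joint torques, N m; "tool_pos": TCP position; "tool_rot": TCP orientation; "contact_force": force on the tool from outside, world axes, zero at the start; "torque": the same for the moment, N m; "opening": finger opening in m.
Only numpy, scipy, OpenCV 4.12 (cv2) and the standard library are available. Lean on these libraries where they do the work, as an engineer would, in place of code of your own. Each camera call takes 0.05 s, during which the arm holds its last target.

TASK

Pack the three hat-shaped steel seaming chucks from the table into the small cradle, tight together with the one already in it, as a block two side by side and two high that alternates up and down both along each layer and up each column; do not turn any chuck over. In each layer the two brims overlap, so the crown-up one goes in before its crown-down neighbour, and the upper chucks stand squarely on the lower ones. Set each one down gently, never dropping it, and leave the knobbed check weight, the spanner and the marker pen where they lie.

Things in the scene. Friction and masses are not known exactly. Their poses are not given: they have to be found in the camera images.
- cradle: Fixed aluminium cradle, any yaw. Origin: centre of its underside on the table; own x along its length. Floor top at 6 mm; inside 127 mm long (x -63.5 to 63.5), 73 mm wide (y -36.5 to 36.5). End plates (6 mm thick) rise to 58 mm, side lips (5 mm thick) to 16 mm. Two crown-up chucks do not fit side by side; one up and one down do, axes 53 mm or more apart.
- chuck_base: The chuck already in the cradle, crown up on its floor at the -x end (axis about x = -28.5 mm in the cradle); it stays there. Steel, hat-shaped: flat round brim 66 mm across, 12 mm thick; crown 40 mm across; 50 mm high overall; 0.22 to 0.45 kg. Origin at the centre of the flat brim face; own z points from brim to crown. 
- chuck_up: The chuck that stands on the table crown up, brim below (the left table top is at 1 mm); it can be gripped by the crown. Steel, hat-shaped: flat round brim 66 mm across, 12 mm thick; crown 40 mm across; 50 mm high overall; 0.22 to 0.45 kg. Origin at the centre of the flat brim face; own z points from brim to crown. 
- chuck_down_1: One of two alike chucks on the table crown down, brim on top 39 to 51 mm up (left table top is at 1 mm), own z down; can be gripped by the brim. Either may take either crown-down place. Steel, hat-shaped: flat round brim 66 mm across, 12 mm thick; crown 40 mm across; 50 mm high overall; 0.22 to 0.45 kg. Origin at the centre of the flat brim face; own z points from brim to crown. 
- chuck_down_2: The other crown-down chuck, like chuck_down_1, own z down. Steel, hat-shaped: flat round brim 66 mm across, 12 mm thick; crown 40 mm across; 50 mm high overall; 0.22 to 0.45 kg. Origin at the centre of the flat brim face; own z points from brim to crown. 
- check_weight: Bystander, bright metal knobbed check weight, 38 mm across, 61 mm tall, on the table; not to be disturbed. Origin at the centre of its underside.
- spanner: Bystander, flat open-ended spanner, on the table; not to be disturbed. Origin at the centre of its underside.
- marker: Bystander, marker pen, on the table; not to be disturbed. Origin at the centre of its underside.
Mind the look-alikes: they are no part of the job. Leave any orange or purple look-alike of the chuck_up alone.

How it is judged:
By the outcome, as a careful person would: the job done as asked, in the order asked, and still so for the second after the job is handed in, with the robot touching nothing.
It also fails if it takes over 64 s, if anything falls off the work surface, if the arm or the gripper's body presses on something with over 40 N, if the wrist force passes 120 N, or if a joint passes its speed limit or range.

## Working session

There is one attempt and no reset: what is moved stays moved. The work goes in short steps, Python scripts to look and compute and a tool call to move; the robot and the scene stay as the last step left them, time stands still between calls to the robot, and variables do not carry over. Pictures are saved under pics/ and viewed, and the job is handed in when it is done.

Besides the shell and the picture viewer there is one more tool, called after "Request:" by a JSON object that holds its "op" and its "data", one argument or row to a line. send_rows: Moves the arm, as the interface text tells. Its arguments: {"type":"object","properties":{"series":{"type":"array","items":{"type":"array","items":{"type":"number"}}},"newtons":{"type":"number"}},"required":["series"]}

```bash
mkdir -p pics; ls; python3 - <<'E'
from cell import observe, imaging, workorder, robot
import cv2, numpy as np
print(observe()); print([a for a in dir(robot) if a[0]!='_'], robot.grasp_offset)
for n in ("side","top"):
    d=imaging.read_camera(n); cv2.imwrite(f"pics/{n}0.png",d["color"][:,:,::-1]); np.savez(f"{n}0.npz",**d)
    print(n,d["vfov"],d["cx"],d["cy"],d["T"].round(4).tolist())
E
```

```text
pics
{'time': 0.0, 'qpos': array([ 1.11599518e+00,  3.42685139e-01,  1.52502257e+00, -9.52363225e-06,
        1.27537154e+00, -1.46000372e-01]), 'qvel': array([ 0.00144895, -0.00089189,  0.00085362, -0.00043009,  0.00041855,
       -0.00085376]), 'joint_efforts': array([ 6.04382421e-04, -4.31247711e+01, -2.44216883e+01,  7.17212283e-02,
        5.60665573e-02, -1.83836064e-04]), 'tool_pos': array([0.15935929, 0.49980746, 0.22606252]), 'tool_rot': array([-3.14012054e+00, -2.07263924e-04,  2.83279450e+00]), 'contact_force': array([ 0.09077224,  0.55542842, -0.72578389]), 'torque': array([-0.02115672,  0.007918  , -0.00188364]), 'opening': 0.0919745724935329}
['IKError', 'grasp_offset'] -0.0188
side 53.41350397813364 272.10407045715795 203.58790567136953 [[0.9995, 0.0218, -0.0247, 0.4884], [0.0329, -0.6787, 0.7337, -0.5677], [-0.0008, -0.7341, -0.6791, 0.6532], [0.0, 0.0, 0.0, 1.0]]
top 50.60738861989636 282.7954735095462 207.77595392493762 [[-0.0096, -0.9934, 0.1139, 0.3873], [-0.9996, 0.0067, -0.0261, 0.092], [0.0252, -0.1142, -0.9931, 1.0729], [0.0, 0.0, 0.0, 1.0]]
```

View pics/side0.png

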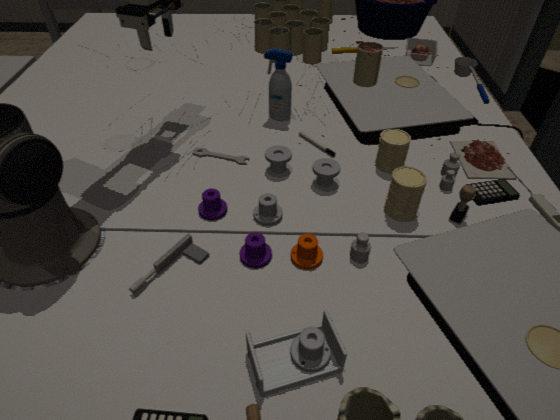

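View pics/top0.png

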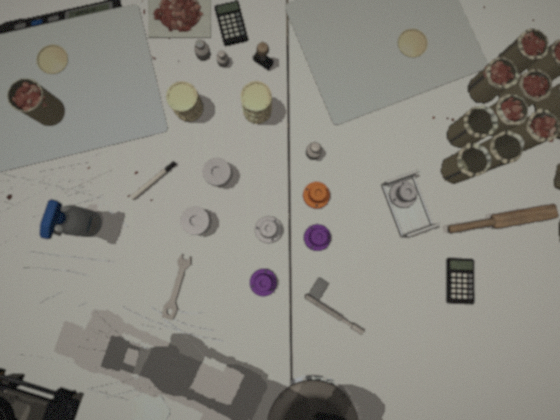

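Top view: grey crown-up chuck at (268,229), two crown-down grey at (218,172) and (196,220). Purple (317,237), (263,282) and orange (316,194) are look-alikes. The cradle is at (408,205) with the base chuck at (404,191), and the check weight may be at (315,150). Next I'll enlarge and measure.

```bash
cat > h.py <<'E'
import numpy as np, cv2
def load(n): return dict(np.load(n))
def f(d): return d["color"].shape[0]/2/np.tan(np.radians(float(d["vfov"]))/2)
def pts(d):
    F=f(d); h,w=d["range_z"].shape; v,u=np.mgrid[:h,:w]; z=d["range_z"]
    P=np.stack([(u-d["cx"])/F*z,(v-d["cy"])/F*z,z],-1)
    return P@d["T"][:3,:3].T+d["T"][:3,3]
def ray(d,u,v,zp):
    F=f(d); r=d["T"][:3,:3]@np.array([(u-d["cx"])/F,(v-d["cy"])/F,1.]); o=d["T"][:3,3]
    return o+r*(zp-o[2])/r[2]
def proj(d,p):
    q=d["T"][:3,:3].T@(np.array(p)-d["T"][:3,3]); F=f(d); return q[0]/q[2]*F+d["cx"],q[1]/q[2]*F+d["cy"]
def crop(d,u0,v0,u1,v1,s,name):
    cv2.imwrite(name,cv2.resize(d["color"][v0:v1,u0:u1,::-1],None,fx=s,fy=s,interpolation=cv2.INTER_CUBIC))
E
python3 - <<'E'
from h import *
t=load("top0.npz"); s=load("side0.npz")
crop(t,170,130,450,330,2.8,"pics/t1.png"); crop(s,190,120,390,400,2.1,"pics/s1.png")
for n,d,L in (("t",t,[(268,229),(218,172),(196,220),(404,191),(315,150),(408,215),(230,229),(350,170)]),("s",s,[(267,200),(278,152),(326,166),(311,335)])):
    P=pts(d)
    for u,v in L: print(n,u,v,P[v,u].round(4), (d["range_z"][v-8:v+9,u-8:u+9]>0).mean())
E
```

```text
t 268 229 [0.4561 0.0998 0.0445] 0.9930795847750865
t 218 172 [0.5903 0.2159 0.0469] 0.9965397923875432
t 196 220 [0.4779 0.2655 0.0476] 0.9965397923875432
t 404 191 [ 0.5413 -0.2174  0.0572] 1.0
t 315 150 [ 0.6399 -0.0116  0.0557] 0.9930795847750865
t 408 215 [ 0.4901 -0.2407  0.0049] 1.0
t 230 229 [0.4597 0.1916 0.0011] 0.9896193771626297
t 350 170 [ 0.6031 -0.1028  0.    ] 0.9930795847750865
s 267 200 [0.4545 0.1057 0.0402] 0.9965397923875432
s 278 152 [0.4746 0.2784 0.0446] 0.9965397923875432
s 326 166 [0.5905 0.2291 0.0418] 1.0
s 311 335 [ 0.5386 -0.2184  0.0453] 0.9930795847750865
```

View pics/t1.png

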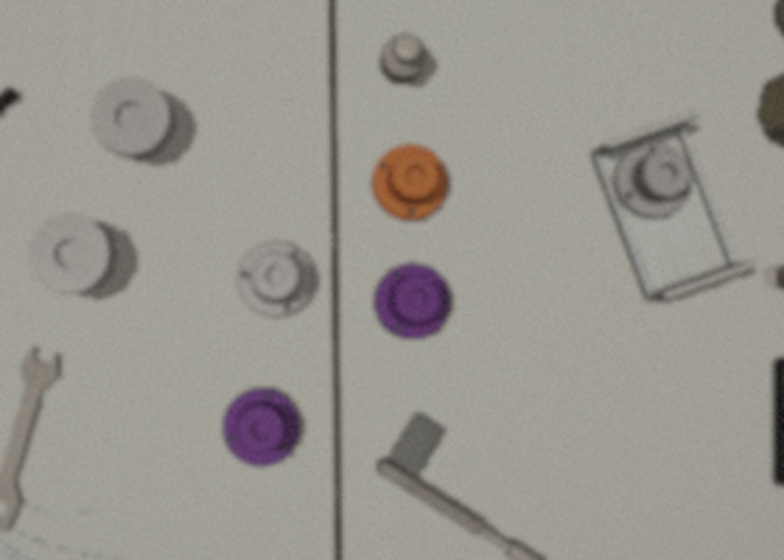

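View pics/s1.png

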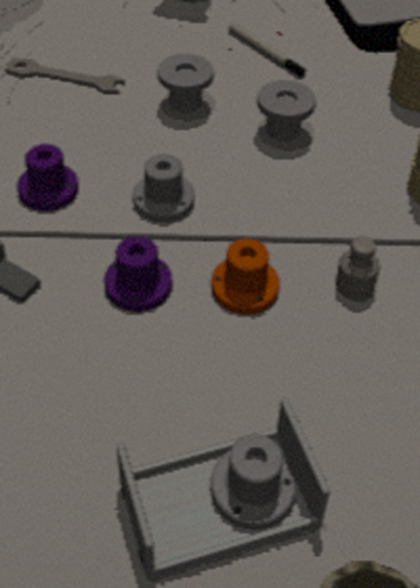

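```bash
cat >> h.py <<'E'
from scipy.optimize import least_squares
def circ(xy,r=None):
    c0=xy.mean(0)
    if r is None: s=least_squares(lambda p:np.hypot(*(xy-p[:2]).T)-p[2],[*c0,.03],loss='soft_l1',f_scale=.001).x
    else: s=np.r_[least_squares(lambda p:np.hypot(*(xy-p).T)-r,c0,loss='soft_l1',f_scale=.001).x,r]
    return s
def topcirc(d,c,zlo,zhi,R,zp,rmax=None):
    """contour of pixels with height in band near c -> rays on plane zp -> circle fit"""
    P=pts(d); m=((np.hypot(P[...,0]-c[0],P[...,1]-c[1])<R)&(P[...,2]>zlo)&(P[...,2]<zhi)&(d["range_z"]>0)).astype(np.uint8)
    n,l,st,_=cv2.connectedComponentsWithStats(m); k=1+np.argmax(st[1:,4]); m=(l==k).astype(np.uint8)
    cn=max(cv2.findContours(m,cv2.RETR_EXTERNAL,cv2.CHAIN_APPROX_NONE)[0],key=len)[:,0]
    xy=np.array([ray(d,u,v,zp)[:2] for u,v in cn]); hull=cv2.convexHull(xy.astype(np.float32))[:,0]
    return circ(xy), circ(hull.astype(float)), P[m>0].mean(0), m.sum()
E
python3 - <<'E'
from h import *
t=load("top0.npz"); s=load("side0.npz")
for nm,c,z,R in (("up",(.456,.102),.051,.03),("d1",(.59,.222),.051,.045),("d2",(.478,.271),.051,.045),("base",(.54,-.218),.056,.03)):
    for n,d in (("t",t),("s",s)):
        a,b,m,k=topcirc(d,c,z-.010,z+.015,R,z); print(nm,n,a.round(4),b.round(4),m.round(4),k)
# brim of up & base
for nm,c,z in (("up",(.456,.102),.013),("base",(.54,-.218),.018)):
    for n,d in (("t",t),("s",s)):
        a,b,m,k=topcirc(d,c,z-.007,z+.06,.045,z); print("brim",nm,n,a.round(4),b.round(4),m.round(4),k)
P=pts(t)
for u,v in [(467,160),(505,145),(480,80),(257,100),(184,100),(410,95),(500,220),(265,52),(600-100,72),(90,220)]:
    w=P[v-4:v+5,u-4:u+5].reshape(-1,3); print(u,v,np.median(w,0).round(3))
m=(P[...,2]>.12); print(m.sum())
vis=np.clip(P[...,2]/.2*255,0,255).astype(np.uint8); cv2.imwrite("pics/h.png",cv2.applyColorMap(vis,cv2.COLORMAP_JET))
E
```

```text
up t [0.4581 0.1008 0.019 ] [0.4582 0.1009 0.0194] [0.4581 0.1008 0.0505] 221
up s [0.4565 0.0929 0.0212] [0.4563 0.0932 0.022 ] [0.4563 0.0952 0.0486] 221
d1 t [0.592  0.2199 0.0323] [0.592  0.2199 0.0328] [0.5919 0.2199 0.0508] 631
d1 s [0.5895 0.2127 0.0351] [0.5891 0.2124 0.0357] [0.5898 0.2146 0.049 ] 456
d2 t [0.4776 0.2691 0.0321] [0.4776 0.2692 0.0326] [0.4775 0.269  0.0508] 650
d2 s [0.4756 0.2609 0.035 ] [0.4759 0.2615 0.0356] [0.4756 0.2632 0.0488] 407
base t [ 0.541  -0.2243  0.0197] [ 0.5413 -0.2244  0.0199] [ 0.541  -0.2246  0.055 ] 235
base s [ 0.5389 -0.2307  0.0202] [ 0.5385 -0.2307  0.0205] [ 0.5391 -0.2301  0.0541] 473
brim up t [0.4585 0.101  0.0317] [0.4587 0.1009 0.0323] [0.4574 0.1008 0.0279] 591
brim up s [0.4565 0.1044 0.0397] [0.4565 0.1104 0.0445] [0.4567 0.0886 0.028 ] 665
brim base t [ 0.5439 -0.2203  0.0371] [ 0.5454 -0.2173  0.0418] [ 0.5417 -0.2158  0.0345] 750
brim base s [ 0.5449 -0.2183  0.0409] [ 0.5432 -0.2128  0.0477] [ 0.5448 -0.2282  0.0341] 1842
467 160 [ 0.621 -0.384  0.026]
505 145 [ 0.652 -0.466  0.055]
480 80 [ 0.804 -0.406  0.071]
257 100 [0.744 0.123 0.101]
184 100 [0.75  0.29  0.087]
410 95 [ 0.771 -0.237  0.078]
500 220 [ 0.473 -0.45   0.038]
265 52 [0.873 0.104 0.075]
500 72 [ 0.809 -0.437  0.105]
90 220 [0.477 0.497 0.075]
6576
```

View pics/h.png

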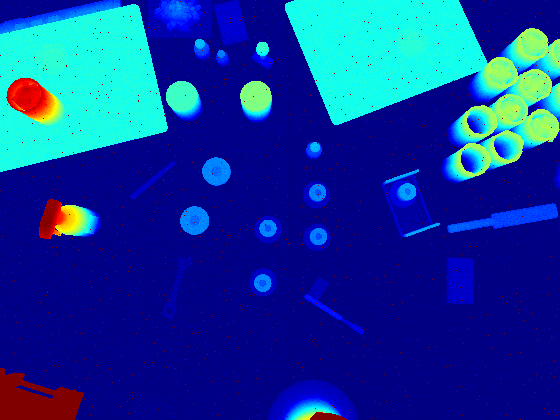

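```bash
python3 - <<'E'
from h import *
t=load("top0.npz"); s=load("side0.npz")
print("up",ray(t,268.2,228.2,.051),ray(s,267.6,198.6,.051))
print("d1",ray(t,216.4,171.8,.051),ray(s,326.7,167.6,.051))
print("d2",ray(t,194.3,221.1,.051),ray(s,278.1,154.3,.051))
print("base",ray(t,408.2,192.1,.056),ray(s,311.9,337.6,.056))
# vertical plate tops: cradle
P=pts(t); m=((P[...,2]>.05)&(P[...,2]<.063)&(abs(P[...,0]-.51)<.1)&(abs(P[...,1]+.235)<.08)&(t["range_z"]>0)).astype(np.uint8)
n,l,st,c=cv2.connectedComponentsWithStats(m)
for k in range(1,n):
    if st[k,4]>15:
        v,u=np.nonzero(l==k); xy=np.array([ray(t,a,b,.058)[:2] for a,b in zip(u,v)]); 
        r=cv2.minAreaRect((xy*1000).astype(np.float32)); print(st[k,4],r, P[l==k].mean(0))
crop(t,370,160,450,250,8,"pics/t2.png"); crop(s,230,300,360,400,6,"pics/s2.png")
E
```

```text
up [0.45746454 0.09925155 0.051     ] [0.45624682 0.09834084 0.051     ]
d1 [0.58996353 0.21908173 0.051     ] [0.59018748 0.21102422 0.051     ]
d2 [0.47513139 0.26881796 0.051     ] [0.47522962 0.2599789  0.051     ]
base [ 0.53882169 -0.22749606  0.056     ] [ 0.5390051  -0.22901265  0.056     ]
96 ((577.4150390625, -213.46652221679688), (6.595574855804443, 83.65790557861328), 19.597103118896484) [ 0.5773198  -0.21335869  0.05768152]
209 ((541.1288452148438, -224.18617248535156), (37.52408218383789, 38.06633758544922), 87.72672271728516) [ 0.54107533 -0.22490105  0.05594465]
99 ((452.0657958984375, -256.2371520996094), (6.436282634735107, 83.41891479492188), 18.95909881591797) [ 0.45194644 -0.25639137  0.05770101]
```

View pics/t2.png

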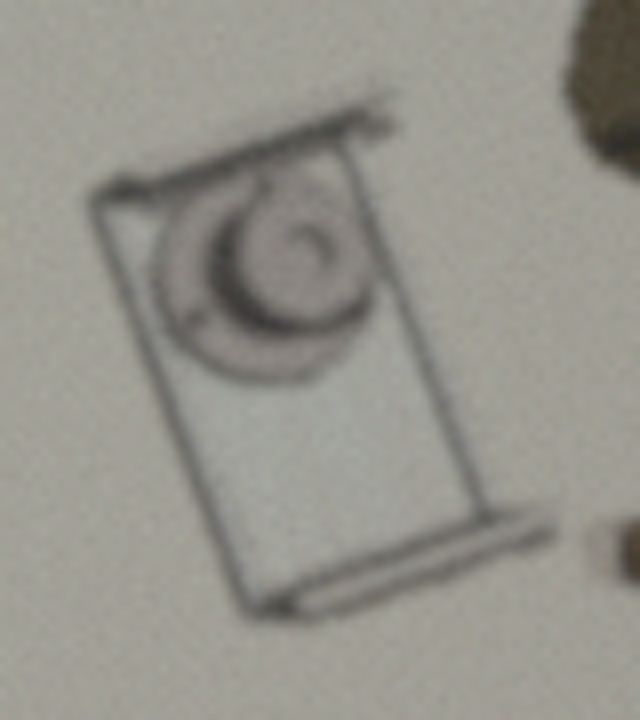

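View pics/s2.png

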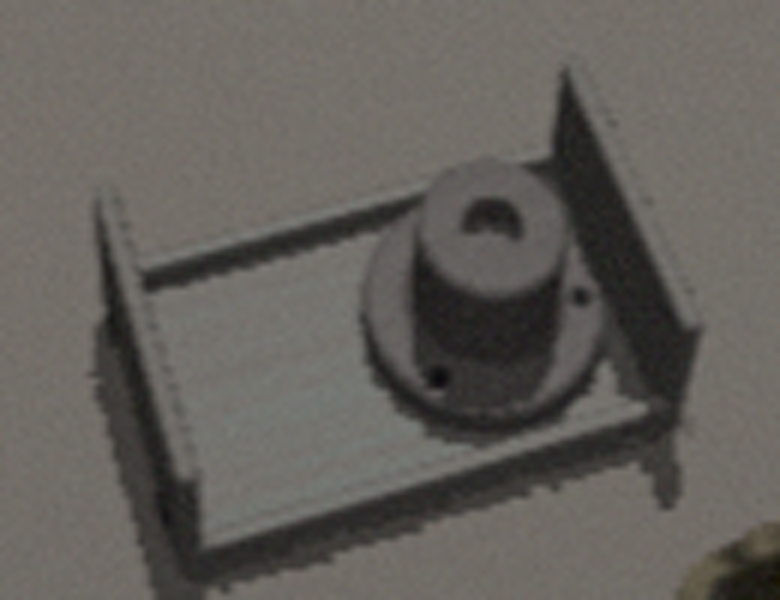

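```bash
cat > g.py <<'E'
import sys; from h import *
from cell import observe
from scipy.spatial.transform import Rotation as Ro
def go(x,y,z,yaw=None):
    o=observe(); R=Ro.from_euler('xyz',o["tool_rot"]); d=R.inv().apply(np.array([x,y,z])-o["tool_pos"])
    print("t",round(o["time"],2),"pos",o["tool_pos"].round(4),"rot",o["tool_rot"].round(4),"open",round(o["opening"],4),"F",o["contact_force"].round(1),"q6",o["qpos"][5].round(2))
    print("tool delta mm",(d*1000).round(1))
    if yaw is not None:
        tgt=Ro.from_euler('xyz',[np.pi,0,yaw]); print("turn",(R.inv()*tgt).as_rotvec().round(4))
if __name__=="__main__": go(*map(float,sys.argv[1:]))
E
python3 g.py 0.4776 0.269 0.13 3.47
```

```text
t 0.1 pos [0.1594 0.4999 0.2261] rot [-3.1402e+00 -2.0000e-04  2.8328e+00] open 0.092 F [0.6 0.3 0.3] q6 -0.15
tool delta mm [-373.4 -123.1   96.2]
turn [-0.0013 -0.0007 -0.6372]
```

Request:
{"op": "send_rows", "data": {
  "series": [
    [0,0,0,0,0,-0.106,0],
    [0,0,0,0,0,-0.106,0],
    [0,0,0,0,0,-0.106,0],
    [0,0,0,0,0,-0.106,0],
    [0,0,0,0,0,-0.106,0]
  ],
  "newtons": 40
}}

```text
time: 0.52
tool_pos: [0.1594, 0.5, 0.2263]
tool_rot: [-3.141, -0.001, -2.915]
contact_force: [0.2, 0.8, 0.2]
opening: 0.0922
```

Request:
{"op": "send_rows", "data": {
  "series": [
    [0,0,0,0,0,-0.107,0],
    [0,0,0,0,0,0,0]
  ]
}}

```text
time: 0.68
tool_pos: [0.1594, 0.5, 0.2263]
tool_rot: [-3.141, -0.001, -2.81]
contact_force: [0.1, -0.5, 0.4]
opening: 0.0918
```

```bash
python3 g.py 0.4776 0.269 0.13 3.47
```

```text
t 0.68 pos [0.1594 0.5    0.2263] rot [-3.1410e+00 -6.0000e-04 -2.8096e+00] open 0.0918 F [ 0.1 -0.5  0.4] q6 -0.79
tool delta mm [-225.6 -322.    96.4]
turn [-0.0006 -0.0006  0.0035]
```

Request:
{"op": "send_rows", "data": {
  "series": [
    [-0.0226,-0.0322,0,0,0,0.003,0],
    [-0.0226,-0.0322,0,0,0,0,0],
    [-0.0226,-0.0322,0,0,0,0,0],
    [-0.0226,-0.0322,0,0,0,0,0],
    [-0.0226,-0.0322,0,0,0,0,0]
  ]
}}

```text
time: 1.1
tool_pos: [0.3191, 0.3825, 0.2266]
tool_rot: [-3.142, -0.0, -2.82]
contact_force: [0.8, -0.0, -0.5]
opening: 0.0921
```

Request:
{"op": "send_rows", "data": {
  "series": [
    [-0.0226,-0.0322,0.015,0,0,0,0],
    [-0.0226,-0.0322,0.018,0,0,0,0],
    [-0.0226,-0.0322,0.018,0,0,0,0],
    [-0.0226,-0.0322,0.018,0,0,0,0],
    [-0.0226,-0.0322,0.018,0,0,0,0]
  ]
}}

```text
time: 1.52
tool_pos: [0.4728, 0.2696, 0.1416]
tool_rot: [3.141, -0.0, -2.82]
contact_force: [0.5, 0.5, 0.1]
opening: 0.0919
```

Request:
{"op": "send_rows", "data": {
  "series": [
    [0,0,0,0,0,0,0],
    [0,0,0,0,0,0,0]
  ]
}}

```text
time: 1.68
tool_pos: [0.4721, 0.2694, 0.141]
tool_rot: [-3.142, -0.003, -2.823]
contact_force: [-0.8, -0.4, -1.0]
opening: 0.0915
```

```bash
python3 g.py 0.4776 0.269 0.027 3.47; python3 - <<'E'
from h import *
from cell import imaging
for n in ("side","top"):
    d=imaging.read_camera(n); np.savez(f"{n}1.npz",**d)
    if n=="side": crop(d,180,40,380,260,3,"pics/s3.png")
    else: crop(d,120,120,300,300,3.3,"pics/t3.png")
E
```

```text
t 1.68 pos [0.4721 0.2694 0.141 ] rot [-3.1416e+00 -3.1000e-03 -2.8230e+00] open 0.0915 F [-0.8 -0.4 -1. ] q6 -1.51
tool delta mm [ -5.4  -2.1 114. ]
turn [-0.     -0.0031 -0.0098]
```

View pics/s3.png

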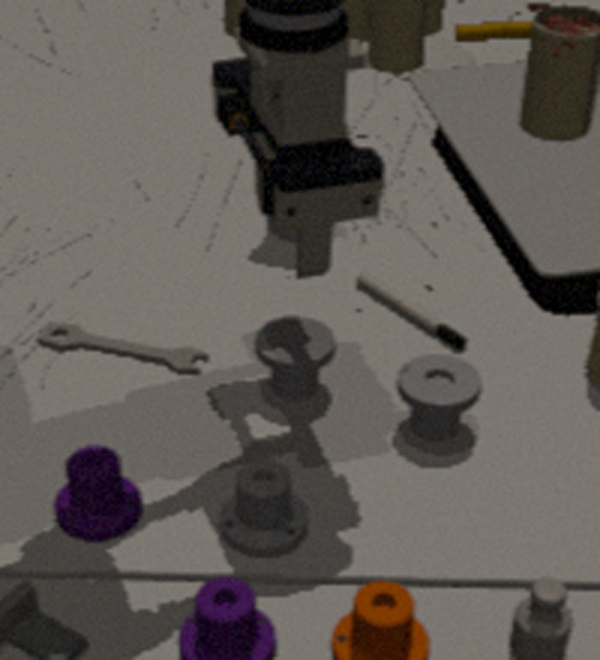

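View pics/t3.png

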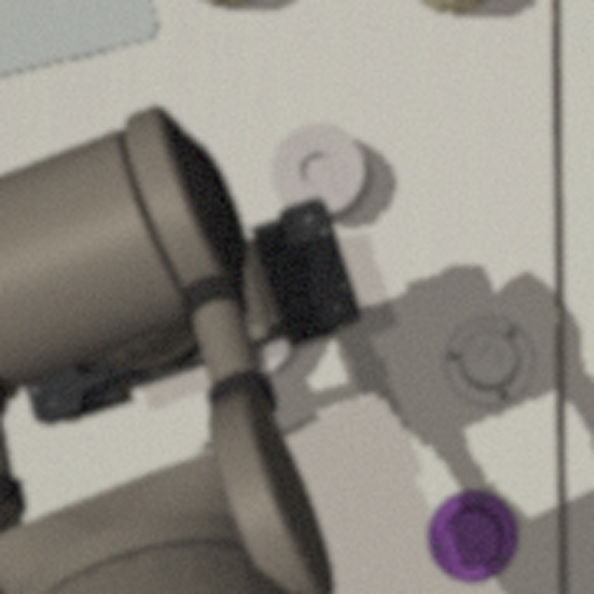

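Request:
{"op": "send_rows", "data": {
  "series": [
    [-0.0054,-0.0021,0.03,0,0,-0.009,0],
    [0,0,0.034,0,0,0,0],
    [0,0,0.026,0,0,0,0],
    [0,0,0.015,0,0,0,0],
    [0,0,0,0,0,0,0]
  ]
}}

```text
time: 2.2
tool_pos: [0.4745, 0.2714, 0.0352]
tool_rot: [3.142, -0.005, -2.806]
contact_force: [-0.1, -0.1, 0.4]
opening: 0.0918
```

```bash
python3 g.py 0.4776 0.269 0.027 3.47; python3 - <<'E'
from h import *
from cell import imaging
d=imaging.read_camera("side"); np.savez("side2.npz",**d)
crop(d,230,80,340,200,5,"pics/s4.png")
E
```

```text
t 2.2 pos [0.4745 0.2714 0.0352] rot [ 3.1416 -0.0053 -2.8063] open 0.0918 F [-0.1 -0.1  0.4] q6 -1.53
tool delta mm [-2.2 -3.3  8.2]
turn [ 0.     -0.0053  0.0069]
```

View pics/s4.png

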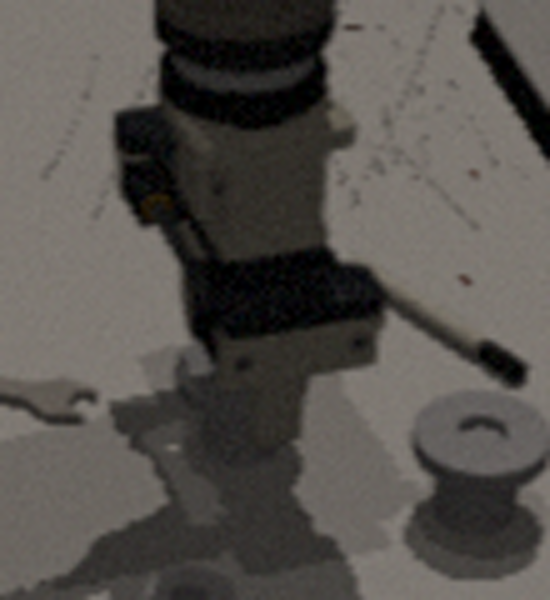

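Request:
{"op": "send_rows", "data": {
  "series": [
    [-0.0022,-0.0033,0.0082,0,-0.005,0.006,0],
    [0,0,0,0,0,0,0]
  ]
}}

```text
time: 2.42
tool_pos: [0.4811, 0.2689, 0.03]
tool_rot: [3.142, 0.007, -2.813]
contact_force: [-0.5, -0.9, 0.3]
opening: 0.0921
```

Request:
{"op": "send_rows", "data": {
  "series": [
    [0,0,0,0,0,0,0.15],
    [0,0,0,0,0,0,0.25],
    [0,0,0,0,0,0,0.35],
    [0,0,0,0,0,0,0.5],
    [0,0,0,0,0,0,0.5]
  ]
}}

```text
time: 2.83
tool_pos: [0.4808, 0.2688, 0.0299]
tool_rot: [3.141, 0.006, -2.814]
contact_force: [-1.0, 2.3, 3.2]
opening: 0.0647
```

Request:
{"op": "send_rows", "data": {
  "series": [
    [0,0,0,0,0,0,0.5],
    [0,0,0,0,0,0,0.5]
  ]
}}

```text
time: 3.0
tool_pos: [0.4808, 0.2688, 0.0299]
tool_rot: [3.141, 0.006, -2.814]
contact_force: [-1.1, 2.3, 5.1]
opening: 0.0649
```

```bash
python3 g.py 0.4776 0.269 0.027 3.47
```

```text
t 3.0 pos [0.4808 0.2688 0.0299] rot [ 3.1411  0.0061 -2.8135] open 0.0649 F [-1.1  2.3  5.1] q6 -1.53
tool delta mm [3.  1.2 2.9]
turn [ 0.0005  0.0061 -0.0003]
```

Request:
{"op": "send_rows", "data": {
  "series": [
    [0,0,-0.01,0,0,0,0.5],
    [0,0,-0.025,0,0,0,0.5],
    [0,0,-0.035,0,0,0,0.5],
    [0,0,-0.04,0,0,0,0.5],
    [0,0,-0.03,0,0,0,0.5]
  ]
}}

```text
time: 3.42
tool_pos: [0.4799, 0.2678, 0.172]
tool_rot: [-3.141, 0.006, -2.813]
contact_force: [1.2, 1.0, -3.6]
opening: 0.0648
```

Request:
{"op": "send_rows", "data": {
  "series": [
    [0.006,-0.019,-0.01,0,0,0,0.5],
    [0.01,-0.032,0,0,0,0,0.5],
    [0.0119,-0.0374,0,0,0,0,0.5],
    [0.0119,-0.0374,0,0,0,0,0.5],
    [0.0119,-0.0374,0,0,0,0,0.5]
  ]
}}

```text
time: 3.83
tool_pos: [0.4825, 0.0953, 0.179]
tool_rot: [-3.141, 0.004, -2.812]
contact_force: [0.6, 0.7, -3.4]
opening: 0.0651
```

Request:
{"op": "send_rows", "data": {
  "series": [
    [0.0119,-0.0374,0,0,0,0,0.5],
    [0.0119,-0.0374,0,0,0,0,0.5],
    [0.0119,-0.0374,0,0,0,0,0.5],
    [0.0119,-0.0374,0,0,0,0,0.5],
    [0.0119,-0.0374,0,0,0,0,0.5]
  ]
}}

```text
time: 4.25
tool_pos: [0.4864, -0.1012, 0.1787]
tool_rot: [3.141, 0.004, -2.813]
contact_force: [0.7, 0.2, -3.2]
opening: 0.0645
```

Request:
{"op": "send_rows", "data": {
  "series": [
    [0.0119,-0.0374,0,0,0,0,0.5],
    [0.0119,-0.0374,0,0,0,0,0.5],
    [0.0119,-0.0374,0,0,0,0,0.5],
    [0.01,-0.03,0,0,0,0,0.5],
    [0,0,0,0,0,0,0.5]
  ]
}}

```text
time: 4.67
tool_pos: [0.4892, -0.2546, 0.1781]
tool_rot: [-3.139, 0.004, -2.818]
contact_force: [0.2, -0.2, -3.2]
opening: 0.0648
```

```bash
python3 g.py 0.4922 -0.2409 0.12 3.47
```

```text
t 4.67 pos [ 0.4892 -0.2546  0.1781] rot [-3.1392  0.0035 -2.8182] open 0.0648 F [ 0.2 -0.2 -3.2] q6 -2.51
tool delta mm [-7.  12.2 58.1]
turn [-0.0024  0.0035 -0.0051]
```

Request:
{"op": "send_rows", "data": {
  "series": [
    [-0.007,0.0122,0.02,-0.002,0,-0.005,0.5],
    [0,0,0.03,0,0,0,0.5],
    [0,0,0.008,0,0,0,0.5],
    [0,0,0,0,0,0,0.5],
    [0,0,0,0,0,0,0.5]
  ]
}}

```text
time: 5.08
tool_pos: [0.493, -0.2346, 0.1209]
tool_rot: [3.139, 0.004, -2.808]
contact_force: [0.6, -1.1, -3.1]
opening: 0.0651
```

```bash
python3 g.py 0.4922 -0.2409 0.0349 3.47;  python3 - <<'E'
from h import *
from cell import imaging
for n in ("side","top"):
    d=imaging.read_camera(n); np.savez(f"{n}3.npz",**d)
    if n=="side": crop(d,220,180,400,400,2.7,"pics/s5.png")
    else: crop(d,350,140,470,270,4.5,"pics/t5.png")
E
```

```text
t 5.08 pos [ 0.493  -0.2346  0.1209] rot [ 3.1391  0.0044 -2.8082] open 0.0651 F [ 0.6 -1.1 -3.1] q6 -2.49
tool delta mm [ 3.2 -5.9 85.9]
turn [0.0025 0.0044 0.0049]
```

View pics/s5.png

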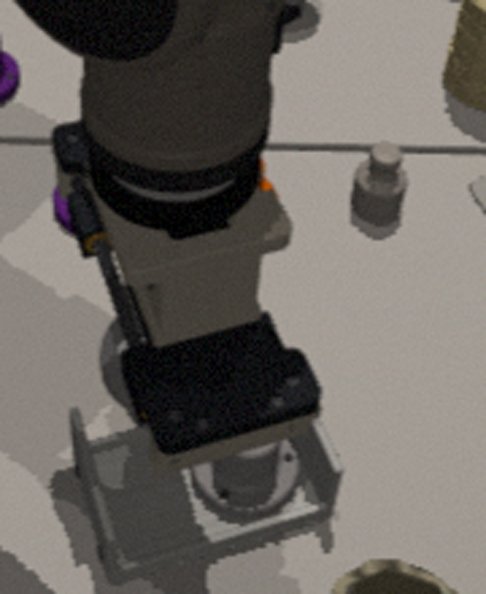

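View pics/t5.png

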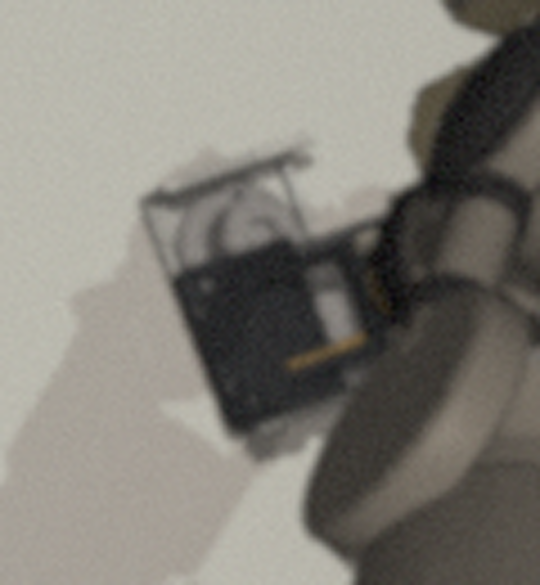

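Request:
{"op": "send_rows", "data": {
  "series": [
    [0.0032,-0.0059,0.02,0.002,0,0.005,0.5],
    [0,0,0,0,0,0,0.5],
    [0,0,0,0,0,0,0.5],
    [0,0,0,0,0,0,0.5]
  ]
}}

```text
time: 5.52
tool_pos: [0.4924, -0.2413, 0.1017]
tool_rot: [-3.141, 0.006, -2.813]
contact_force: [0.5, -0.2, -3.3]
opening: 0.0651
```

Request:
{"op": "send_rows", "data": {
  "series": [
    [0,0,0,0,0,0,0.5],
    [0,0,0,0,0,0,0.5]
  ]
}}

```text
time: 5.68
tool_pos: [0.4925, -0.2412, 0.1015]
tool_rot: [-3.14, 0.006, -2.813]
contact_force: [-0.1, 0.2, -3.2]
opening: 0.0649
```

```bash
python3 g.py 0.4922 -0.2409 0.0349 3.47
```

```text
t 5.68 pos [ 0.4925 -0.2412  0.1015] rot [-3.1405  0.006  -2.8131] open 0.0649 F [-0.1  0.2 -3.2] q6 -2.5
tool delta mm [ 0.5  0.5 66.6]
turn [-0.0011  0.006   0.    ]
```

```bash
python3 - <<'E'
from h import *
d=load("side3.npz"); crop(d,240,270,310,345,9,"pics/s6.png")
u=np.array([-.946,-.323,0]); 
for off in (0,.003,.006):
    c=np.array([.493,-.2346,.1209+.0155+.006])+u*off
    a=np.linspace(0,2*np.pi,361); 
    q=[proj(d,c+np.array([.033*np.cos(x),.033*np.sin(x),dz])) for x in a for dz in(0,-.012)]
    q=np.array(q); print(off,q[:,0].min(), q[:,0].max(), q[:,1].min(),q[:,1].max())
E
```

```text
0 260.097297032875 306.74915098287056 289.4171040435229 334.35712068058683
0.003 258.0551137021469 304.75426893178854 289.911172509026 334.935983163306
0.006 256.0084287593064 302.7557525991241 290.406272072143 335.51613855360176
```

View pics/s6.png

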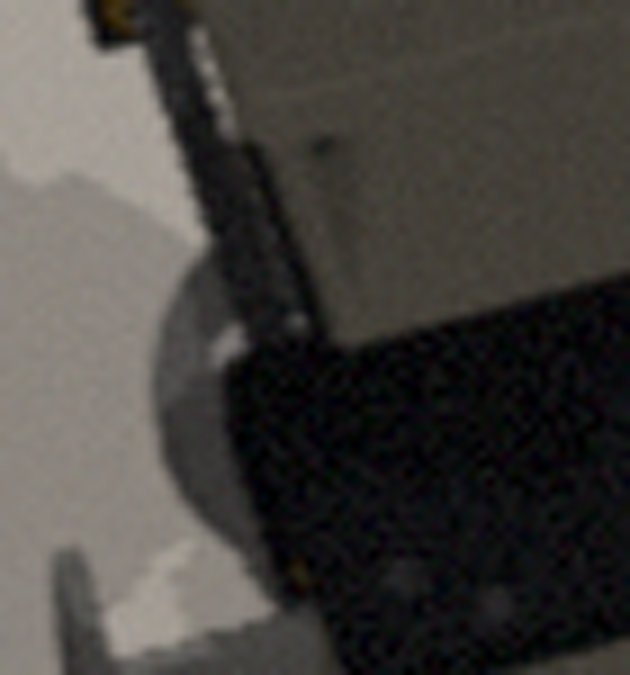

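Request:
{"op": "send_rows", "data": {
  "series": [
    [0.001,0.0005,0.02,0,0,0,0.5],
    [0,0,0.02,0,0,0,0.5],
    [0,0,0.015,0,0,0,0.5],
    [0,0,0.006,0,0,0,0.5],
    [0,0,0,0,0,0,0.5]
  ]
}}

```text
time: 6.1
tool_pos: [0.4906, -0.2404, 0.0385]
tool_rot: [3.14, 0.004, -2.813]
contact_force: [-0.2, 0.4, -4.5]
opening: 0.0652
```

Request:
{"op": "send_rows", "data": {
  "series": [
    [0,0,0,0,0,0,0.5],
    [0,0,0,0,0,0,0.5]
  ]
}}

```text
time: 6.27
tool_pos: [0.492, -0.2413, 0.0407]
tool_rot: [-3.14, 0.006, -2.813]
contact_force: [-0.2, -0.5, -3.8]
opening: 0.0651
```

```bash
python3 g.py 0.4917 -0.2411 0.0349 3.47;  python3 - <<'E'
from h import *
from cell import imaging
for n in ("side",):
    d=imaging.read_camera(n); np.savez(f"{n}4.npz",**d)
    crop(d,230,290,350,400,6,"pics/s7.png")
E
```

```text
t 6.27 pos [ 0.492  -0.2413  0.0407] rot [-3.1399  0.0064 -2.8133] open 0.0651 F [-0.2 -0.5 -3.8] q6 -2.5
tool delta mm [0.2 0.3 5.8]
turn [-0.0016  0.0064 -0.0001]
```

View pics/s7.png

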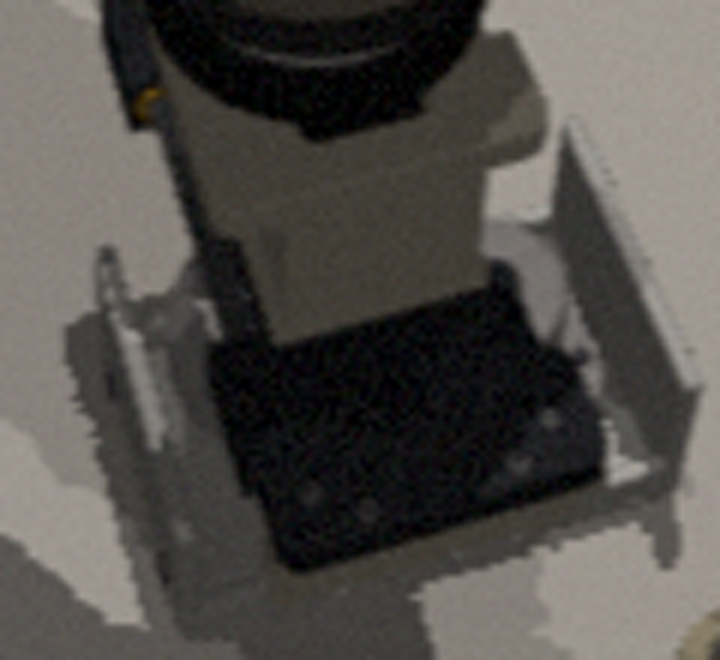

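Request:
{"op": "send_rows", "data": {
  "series": [
    [0,0,0.002,0,0,0,0.5],
    [0,0,0.002,0,0,0,0.5],
    [0,0,0,0,0,0,0.5],
    [0,0,0,0,0,0,0.5]
  ]
}}

```text
time: 6.65
tool_pos: [0.4912, -0.2408, 0.0355]
tool_rot: [3.141, 0.005, -2.813]
contact_force: [0.5, -0.7, -4.2]
opening: 0.0651
```

Request:
{"op": "send_rows", "data": {
  "series": [
    [0,0,0.0008,0,0,0,0.5],
    [0,0,0.0006,0,0,0,0.5],
    [0,0,0,0,0,0,0.5],
    [0,0,0,0,0,0,0.5]
  ]
}}

```text
time: 6.98
tool_pos: [0.4913, -0.2409, 0.0349]
tool_rot: [-3.141, 0.005, -2.813]
contact_force: [-1.9, 1.5, 5.6]
opening: 0.0648
```

Request:
{"op": "send_rows", "data": {
  "series": [
    [0,0,-0.0004,0,0,0,0.25],
    [0,0,0,0,0,0,0.15],
    [0,0,0,0,0,0,0.1],
    [0,0,0,0,0,0,0.1]
  ]
}}

```text
time: 7.32
tool_pos: [0.4914, -0.241, 0.0345]
tool_rot: [-3.141, 0.005, -2.813]
contact_force: [-0.2, 0.3, 0.7]
opening: 0.0816
```

Request:
{"op": "send_rows", "data": {
  "series": [
    [0,0,-0.02,0,0,0,0.1],
    [0,0,-0.035,0,0,0,0.1],
    [0,0,-0.04,0,0,0,0.1],
    [0,0,-0.04,0,0,0,0.1],
    [0,0,-0.02,0,0,0,0.1]
  ]
}}

```text
time: 7.73
tool_pos: [0.4919, -0.242, 0.1944]
tool_rot: [-3.136, 0.009, -2.813]
contact_force: [0.2, -1.0, -0.0]
opening: 0.0825
```

```bash
python3 g.py 0.458 0.101 0.15 3.47
```

```text
t 7.73 pos [ 0.4919 -0.242   0.1944] rot [-3.1363  0.0091 -2.8133] open 0.0825 F [ 0.2 -1.  -0. ] q6 -2.5
tool delta mm [-78.1 335.9  43.3]
turn [-0.0053  0.0091 -0.0001]
```

Request:
{"op": "send_rows", "data": {
  "series": [
    [-0.0043,0.018,0,0,0,0,0.3],
    [-0.0087,0.0373,0,0,0,0,0.3],
    [-0.0087,0.0373,0,0,0,0,0.3],
    [-0.0087,0.0373,0,0,0,0,0.3],
    [-0.0087,0.0373,0,0,0,0,0.3]
  ]
}}

```text
time: 8.15
tool_pos: [0.4731, -0.0688, 0.1897]
tool_rot: [3.142, 0.005, -2.814]
contact_force: [0.7, 0.2, 0.3]
opening: 0.0646
```

Request:
{"op": "send_rows", "data": {
  "series": [
    [-0.0087,0.0373,0,0,0,0,0.3],
    [-0.0087,0.0373,0,0,0,0,0.3],
    [-0.0087,0.0373,0,0,0,0,0.3],
    [-0.0087,0.0373,0,0,0,0,0.3],
    [-0.0043,0.018,0.02,0,0,0,0.3]
  ]
}}

```text
time: 8.57
tool_pos: [0.4582, 0.1043, 0.1727]
tool_rot: [-3.141, 0.012, -2.811]
contact_force: [0.5, 0.8, 0.4]
opening: 0.0645
```

Request:
{"op": "send_rows", "data": {
  "series": [
    [0,0,0.02,0,0,0,0.3],
    [0,0,0,0,0,0,0.3],
    [0,0,0,0,0,0,0.3],
    [0,0,0,0,0,0,0.3]
  ]
}}

```text
time: 8.9
tool_pos: [0.4576, 0.1002, 0.1507]
tool_rot: [-3.141, 0.006, -2.814]
contact_force: [-0.2, -0.4, 0.4]
opening: 0.064
```

```bash
python3 g.py 0.458 0.101 0.1 3.47;  python3 - <<'E'
from h import *
from cell import imaging
for n in ("side","top"):
    d=imaging.read_camera(n); np.savez(f"{n}5.npz",**d)
    if n=="side": crop(d,230,290,360,400,5,"pics/s8.png")
    else: 
        crop(d,360,150,450,250,6,"pics/t8.png")
        for nm,c in(("base",(.541,-.224)),("d2",(.489,-.242))):
            a,b,m,k=topcirc(d,c,.047,.07,.034 if nm!="base" else .024,.056); print(nm,a.round(4),b.round(4),m.round(4),k)
E
```

```text
t 8.9 pos [0.4576 0.1002 0.1507] rot [-3.1413  0.0059 -2.8141] open 0.064 F [-0.2 -0.4  0.4] q6 -1.85
tool delta mm [-0.4  0.6 50.7]
turn [-0.0003  0.0059 -0.0009]
base [ 0.5409 -0.2248  0.0195] [ 0.5399 -0.2245  0.0207] [ 0.5409 -0.225   0.0552] 230
d2 [ 0.4886 -0.2402  0.0322] [ 0.4884 -0.2399  0.033 ] [ 0.4886 -0.2403  0.0554] 637
```

View pics/s8.png

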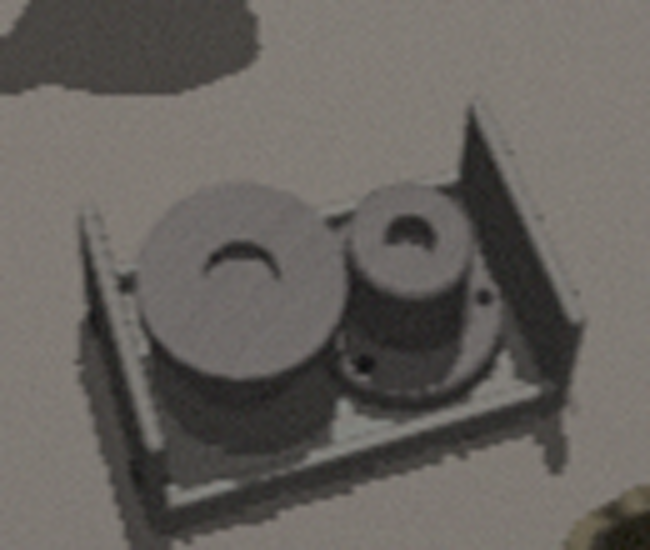

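View pics/t8.png

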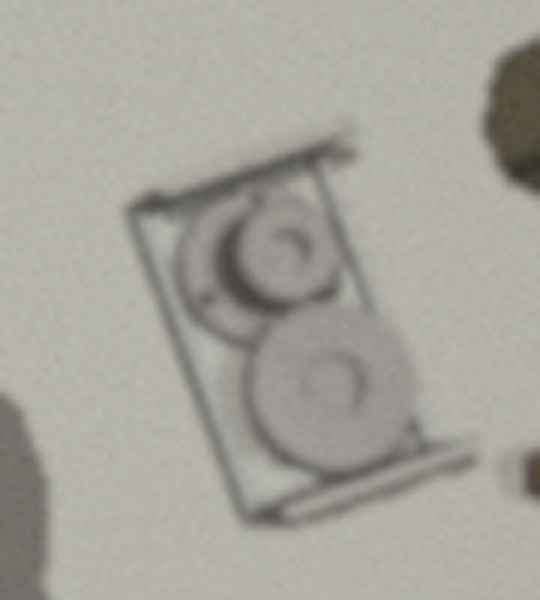

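```bash
python3 g.py 0.4587 0.0996 0.019 3.47
```

```text
t 9.0 pos [0.4578 0.1001 0.151 ] rot [-3.1411  0.007  -2.8147] open 0.0645 F [ 0.9 -0.3  0. ] q6 -1.85
tool delta mm [  0.2  -0.7 132. ]
turn [-0.0005  0.007  -0.0015]
```

Request:
{"op": "send_rows", "data": {
  "series": [
    [-0.0007,-0.0008,0.03,0,0.007,-0.001,0.3],
    [0,0,0.035,0,0,0,0.3],
    [0,0,0.035,0,0,0,0.3],
    [0,0,0.02,0,0,0,0.3],
    [0,0,0,0,0,0,0.3]
  ]
}}

```text
time: 9.42
tool_pos: [0.4558, 0.0994, 0.0272]
tool_rot: [3.14, -0.008, -2.814]
contact_force: [-0.4, 0.3, -0.2]
opening: 0.0642
```

Request:
{"op": "send_rows", "data": {
  "series": [
    [0,0,0,0,0,0,0.3],
    [0,0,0,0,0,0,0.3],
    [0,0,0,0,0,0,0.3]
  ]
}}

```text
time: 9.67
tool_pos: [0.4594, 0.1001, 0.0318]
tool_rot: [-3.141, 0.002, -2.813]
contact_force: [-0.1, 0.7, -0.2]
opening: 0.0642
```

```bash
python3 g.py 0.4587 0.0996 0.019 3.47
```

```text
t 9.67 pos [0.4594 0.1001 0.0318] rot [-3.1406e+00  1.7000e-03 -2.8128e+00] open 0.0642 F [-0.1  0.7 -0.2] q6 -1.85
tool delta mm [ 0.8 -0.2 12.8]
turn [-0.001   0.0017  0.0004]
```

Request:
{"op": "send_rows", "data": {
  "series": [
    [0.0008,-0.0002,0.005,0,0,0,0.3],
    [0,0,0.005,0,0,0,0.3],
    [0,0,0.003,0,0,0,0.3],
    [0,0,0,0,0,0,0.3],
    [0,0,0,0,0,0,0.3]
  ]
}}

```text
time: 10.08
tool_pos: [0.4569, 0.0998, 0.0168]
tool_rot: [3.141, -0.002, -2.812]
contact_force: [0.4, 0.6, 0.1]
opening: 0.0639
```

Request:
{"op": "send_rows", "data": {
  "series": [
    [0,0,0,0,0,0,0.4],
    [0,0,0,0,0,0,0.5],
    [0,0,0,0,0,0,0.6],
    [0,0,0,0,0,0,0.8],
    [0,0,0,0,0,0,0.8]
  ]
}}

```text
time: 10.5
tool_pos: [0.4572, 0.0997, 0.017]
tool_rot: [3.142, -0.002, -2.812]
contact_force: [0.3, -0.2, 0.5]
opening: 0.0394
```

Request:
{"op": "send_rows", "data": {
  "series": [
    [0,0,0,0,0,0,0.8],
    [0,0,0,0,0,0,0.8]
  ]
}}

```text
time: 10.67
tool_pos: [0.4571, 0.0997, 0.017]
tool_rot: [3.142, -0.002, -2.812]
contact_force: [-0.1, -0.1, 0.7]
opening: 0.0393
```

```bash
python3 g.py 0.4587 0.0996 0.019 3.47
```

```text
t 10.67 pos [0.4571 0.0997 0.017 ] rot [ 3.1415e+00 -1.8000e-03 -2.8124e+00] open 0.0393 F [-0.1 -0.1  0.7] q6 -1.85
tool delta mm [-1.4 -0.6 -2. ]
turn [ 0.0001 -0.0018  0.0008]
```

Request:
{"op": "send_rows", "data": {
  "series": [
    [0,0,-0.01,0,0,0,0.8],
    [0,0,-0.025,0,0,0,0.8],
    [0,0,-0.04,0,0,0,0.8],
    [0,0,-0.04,0,0,0,0.8],
    [0,0,-0.035,0,0,0,0.8]
  ]
}}

```text
time: 11.08
tool_pos: [0.4569, 0.0998, 0.1687]
tool_rot: [3.141, -0.002, -2.812]
contact_force: [2.3, 0.5, -2.6]
opening: 0.0396
```

Request:
{"op": "send_rows", "data": {
  "series": [
    [0.0045,-0.0186,-0.02,0,0,0,0.8],
    [0.009,-0.037,0,0,0,0,0.8],
    [0.009,-0.037,0,0,0,0,0.8],
    [0.009,-0.037,0,0,0,0,0.8],
    [0.009,-0.037,0,0,0,0,0.8]
  ]
}}

```text
time: 11.5
tool_pos: [0.4723, -0.0724, 0.1868]
tool_rot: [3.141, -0.002, -2.812]
contact_force: [0.4, 0.9, -3.0]
opening: 0.0395
```

Request:
{"op": "send_rows", "data": {
  "series": [
    [0.009,-0.037,0,0,0,0,0.8],
    [0.009,-0.037,0,0,0,0,0.8],
    [0.009,-0.037,0,0,0,0,0.8],
    [0.009,-0.037,0,0,0,0,0.8],
    [0.0045,-0.018,0,0,0,0,0.8]
  ]
}}

```text
time: 11.92
tool_pos: [0.4879, -0.2453, 0.1864]
tool_rot: [-3.141, -0.003, -2.815]
contact_force: [0.2, 0.9, -3.3]
opening: 0.0395
```

Request:
{"op": "send_rows", "data": {
  "series": [
    [0,0,0.02,0,0,0,0.8],
    [0,0,0.02,0,0,0,0.8],
    [0,0,0,0,0,0,0.8],
    [0,0,0,0,0,0,0.8],
    [0,0,0,0,0,0,0.8]
  ]
}}

```text
time: 12.33
tool_pos: [0.4885, -0.2411, 0.1477]
tool_rot: [-3.141, -0.002, -2.812]
contact_force: [0.5, -0.1, -2.2]
opening: 0.0399
```

```bash
python3 g.py 0.4875 -0.2417 0.072 3.47
```

```text
t 12.33 pos [ 0.4885 -0.2411  0.1477] rot [-3.1412e+00 -1.6000e-03 -2.8120e+00] open 0.0399 F [ 0.5 -0.1 -2.2] q6 -2.5
tool delta mm [ 1.  -0.2 75.8]
turn [-0.0004 -0.0016  0.0012]
```

Descend most of the way and check before contact.

Request:
{"op": "send_rows", "data": {
  "series": [
    [0.001,-0.0002,0.02,0,0,0,0.8],
    [0,0,0.025,0,0,0,0.8],
    [0,0,0.012,0,0,0,0.8],
    [0,0,0.006,0,0,0,0.8],
    [0,0,0,0,0,0,0.8]
  ]
}}

```text
time: 12.75
tool_pos: [0.4873, -0.2414, 0.084]
tool_rot: [3.141, -0.002, -2.812]
contact_force: [0.1, 0.2, -2.5]
opening: 0.0391
```

Request:
{"op": "send_rows", "data": {
  "series": [
    [0,0,0,0,0,0,0.8],
    [0,0,0,0,0,0,0.8],
    [0,0,0,0,0,0,0.8]
  ]
}}

```text
time: 13.0
tool_pos: [0.488, -0.2421, 0.0854]
tool_rot: [-3.14, -0.0, -2.812]
contact_force: [0.5, -0.3, -3.4]
opening: 0.0391
```

```bash
python3 g.py 0.4875 -0.2417 0.072 3.47;  python3 - <<'E'
from h import *
from cell import imaging
for n in ("side","top"):
    d=imaging.read_camera(n); np.savez(f"{n}6.npz",**d)
    if n=="side": crop(d,220,260,360,400,5,"pics/s9.png")
    else: 
        crop(d,360,150,450,250,6,"pics/t9.png")
E
```

```text
t 13.0 pos [ 0.488  -0.2421  0.0854] rot [-3.1396e+00 -4.0000e-04 -2.8123e+00] open 0.0391 F [ 0.5 -0.3 -3.4] q6 -2.5
tool delta mm [ 0.3  0.6 13.4]
turn [-0.002  -0.0004  0.0009]
```

View pics/s9.png

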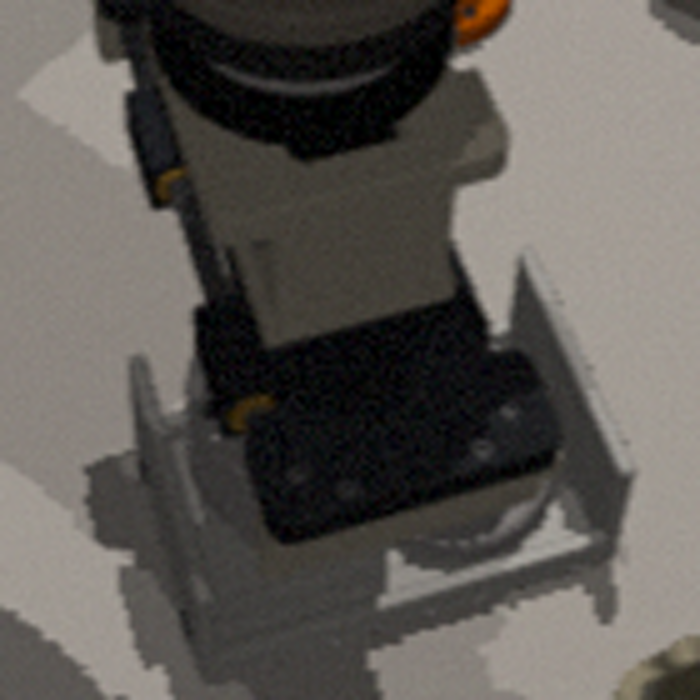

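View pics/t9.png

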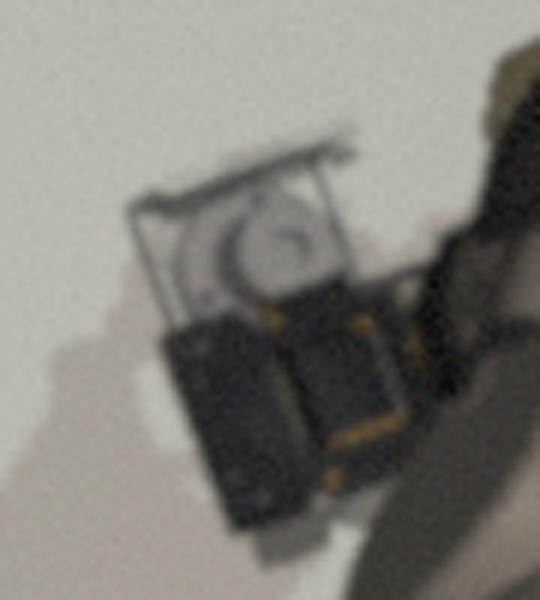

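Request:
{"op": "send_rows", "data": {
  "series": [
    [0.0003,0.0004,0.004,0,0,0,0.8],
    [0,0,0.004,0,0,0,0.8],
    [0,0,0.002,0,0,0,0.8],
    [0,0,0,0,0,0,0.8],
    [0,0,0,0,0,0,0.8]
  ]
}}

```text
time: 13.52
tool_pos: [0.4866, -0.2413, 0.0737]
tool_rot: [3.141, -0.002, -2.812]
contact_force: [-1.1, -0.2, -2.7]
opening: 0.0396
```

Request:
{"op": "send_rows", "data": {
  "series": [
    [0,0,0.001,0,0,0,0.8],
    [0,0,0.001,0,0,0,0.8],
    [0,0,0,0,0,0,0.8],
    [0,0,0,0,0,0,0.8]
  ]
}}

```text
time: 13.85
tool_pos: [0.4868, -0.2414, 0.0721]
tool_rot: [3.141, -0.002, -2.812]
contact_force: [0.7, 0.4, -3.4]
opening: 0.0396
```

Request:
{"op": "send_rows", "data": {
  "series": [
    [-0.0005,0,0.0005,0,0,0,0.8],
    [0,0,0,0,0,0,0.8],
    [0,0,0,0,0,0,0.8]
  ]
}}

```text
time: 14.1
tool_pos: [0.4871, -0.2413, 0.072]
tool_rot: [-3.141, -0.002, -2.812]
contact_force: [-4.5, 0.2, 5.2]
opening: 0.0393
```

Request:
{"op": "send_rows", "data": {
  "series": [
    [0,0,0.0006,0,0,0,0.8],
    [0,0,0,0,0,0,0.8],
    [0,0,0,0,0,0,0.8]
  ]
}}

```text
time: 14.35
tool_pos: [0.4872, -0.2414, 0.072]
tool_rot: [-3.141, -0.002, -2.812]
contact_force: [-3.8, 1.1, 9.2]
opening: 0.0395
```

Request:
{"op": "send_rows", "data": {
  "series": [
    [0,0,-0.0005,0,0,0,0.6],
    [0,0,0,0,0,0,0.5],
    [0,0,0,0,0,0,0.4],
    [0,0,0,0,0,0,0.3],
    [0,0,0,0,0,0,0.3]
  ]
}}

```text
time: 14.77
tool_pos: [0.4874, -0.2412, 0.0713]
tool_rot: [3.142, -0.002, -2.812]
contact_force: [-0.4, 0.2, 0.2]
opening: 0.0612
```

Request:
{"op": "send_rows", "data": {
  "series": [
    [0,0,-0.015,0,0,0,0.3],
    [0,0,-0.03,0,0,0,0.3],
    [0,0,-0.04,0,0,0,0.2],
    [0,0,-0.04,0,0,0,0.1],
    [0,0,-0.015,0,0,0,0]
  ]
}}

```text
time: 15.18
tool_pos: [0.4894, -0.2423, 0.217]
tool_rot: [-3.135, 0.003, -2.812]
contact_force: [0.9, -0.3, 0.8]
opening: 0.0797
```

```bash
python3 g.py 0.5915 0.2195 0.2 3.47
```

```text
t 15.18 pos [ 0.4894 -0.2423  0.217 ] rot [-3.135   0.0032 -2.8122] open 0.0797 F [ 0.9 -0.3  0.8] q6 -2.5
tool delta mm [-245.9  404.    15.2]
turn [-0.0066  0.0032  0.001 ]
```

Request:
{"op": "send_rows", "data": {
  "series": [
    [-0.0103,0.0168,0,0,0,0,0],
    [-0.0205,0.0336,0,0,0,0,0],
    [-0.0205,0.0336,0,0,0,0,0],
    [-0.0205,0.0336,0,0,0,0,0],
    [-0.0205,0.0336,0,0,0,0,0]
  ]
}}

```text
time: 15.6
tool_pos: [0.5261, -0.0666, 0.2113]
tool_rot: [-3.142, -0.001, -2.813]
contact_force: [1.5, -0.9, -0.4]
opening: 0.0917
```

Request:
{"op": "send_rows", "data": {
  "series": [
    [-0.0205,0.0336,0,0,0,0,0],
    [-0.0205,0.0336,0,0,0,0,0],
    [-0.0205,0.0336,0,0,0,0,0],
    [-0.0205,0.0336,0,0,0,0,0],
    [-0.0205,0.0336,0,0,0,0,0]
  ]
}}

```text
time: 16.02
tool_pos: [0.5688, 0.126, 0.2111]
tool_rot: [3.142, -0.002, -2.812]
contact_force: [0.6, -0.6, 0.4]
opening: 0.0918
```

Request:
{"op": "send_rows", "data": {
  "series": [
    [-0.0205,0.0336,0,0,0,0,0],
    [-0.0205,0.0336,0.02,0,0,0,0],
    [-0.0103,0.0168,0.03,0,0,0,0],
    [0,0,0.02,0,0,0,0],
    [0,0,0,0,0,0,0]
  ]
}}

```text
time: 16.43
tool_pos: [0.5866, 0.2187, 0.1368]
tool_rot: [3.141, -0.011, -2.81]
contact_force: [-0.5, -0.7, -0.1]
opening: 0.0918
```

Request:
{"op": "send_rows", "data": {
  "series": [
    [0,0,0,0,0,0,0],
    [0,0,0,0,0,0,0],
    [0,0,0,0,0,0,0]
  ]
}}

```text
time: 16.68
tool_pos: [0.5906, 0.2171, 0.1442]
tool_rot: [-3.141, 0.001, -2.814]
contact_force: [-0.7, -0.5, -0.0]
opening: 0.092
```

```bash
python3 g.py 0.5924 0.2188 0.028 3.47;  python3 - <<'E'
from h import *
from cell import imaging
for n in ("side","top"):
    d=imaging.read_camera(n); np.savez(f"{n}7.npz",**d)
    if n=="side": crop(d,230,270,360,400,5,"pics/s10.png")
    else: 
        crop(d,360,150,450,250,6,"pics/t10.png")
        for nm,c,z,R in(("base",(.541,-.224),.056,.022),("up crown",(.489,-.241),.106,.025),("up brim",(.489,-.241),.068,.045)):
            a,b,m,k=topcirc(d,c,z-.008,z+.06,R,z); print(nm,a.round(4),b.round(4),m.round(4),k)
E
```

```text
t 16.68 pos [0.5906 0.2171 0.1442] rot [-3.1413e+00  1.4000e-03 -2.8136e+00] open 0.092 F [-0.7 -0.5 -0. ] q6 -1.67
tool delta mm [ -2.1   1.  116.2]
turn [-0.0003  0.0014 -0.0004]
base [ 0.541  -0.2247  0.0193] [ 0.5412 -0.2246  0.0196] [ 0.541  -0.2247  0.0557] 217
up crown [ 0.488  -0.2389  0.0195] [ 0.4881 -0.2388  0.0198] [ 0.4881 -0.239   0.1057] 239
up brim [ 0.4882 -0.2393  0.0324] [ 0.4882 -0.2389  0.033 ] [ 0.4864 -0.2336  0.0845] 657
```

View pics/s10.png

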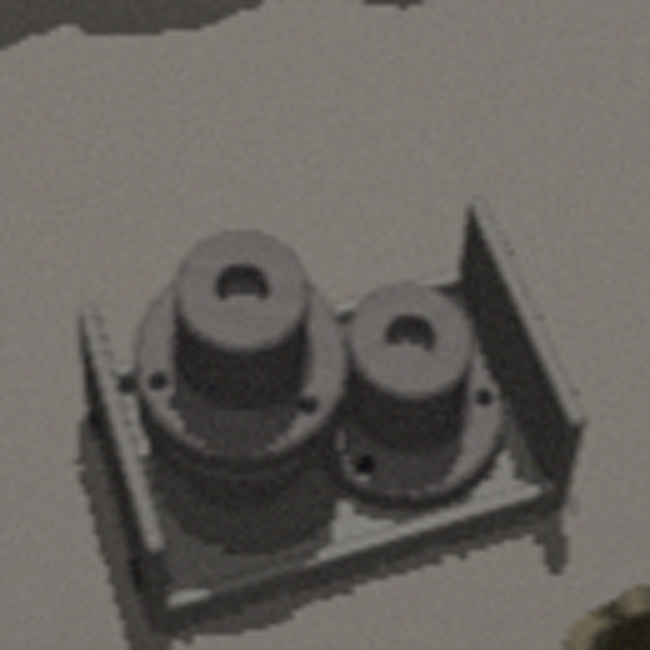

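View pics/t10.png

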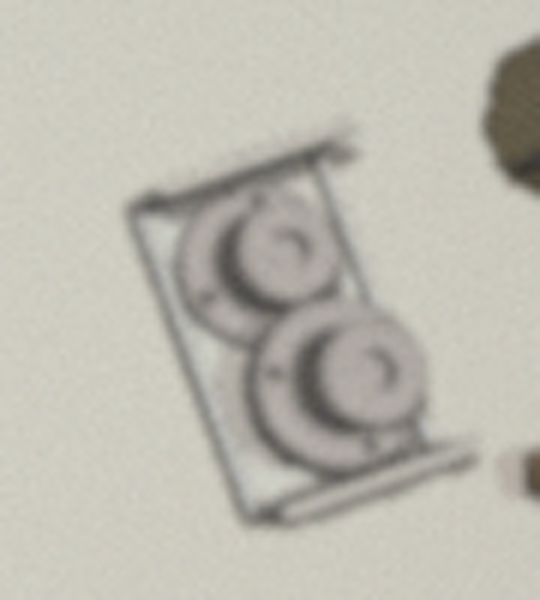

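Request:
{"op": "send_rows", "data": {
  "series": [
    [-0.002,0.001,0.03,0,0.001,0,0],
    [0,0,0.035,0,0,0,0],
    [0,0,0.025,0,0,0,0],
    [0,0,0.012,0,0,0,0],
    [0,0,0.004,0,0,0,0]
  ]
}}

```text
time: 17.2
tool_pos: [0.5899, 0.2186, 0.0346]
tool_rot: [3.141, -0.006, -2.813]
contact_force: [-0.1, -0.2, -0.3]
opening: 0.0917
```

Request:
{"op": "send_rows", "data": {
  "series": [
    [0,0,0,0,0,0,0],
    [0,0,0,0,0,0,0],
    [0,0,0,0,0,0,0],
    [0,0,0,0,0,0,0]
  ]
}}

```text
time: 17.53
tool_pos: [0.5918, 0.2195, 0.038]
tool_rot: [-3.141, 0.0, -2.812]
contact_force: [-0.2, -0.1, -0.3]
opening: 0.0918
```

```bash
python3 g.py 0.5924 0.2188 0.028 3.47
```

```text
t 17.53 pos [0.5918 0.2195 0.038 ] rot [-3.1414e+00  2.0000e-04 -2.8124e+00] open 0.0918 F [-0.2 -0.1 -0.3] q6 -1.67
tool delta mm [-0.4 -0.9 10. ]
turn [-0.0002  0.0002  0.0008]
```

Request:
{"op": "send_rows", "data": {
  "series": [
    [-0.0004,-0.0008,0.004,0,0,0,0],
    [0,0,0.003,0,0,0,0],
    [0,0,0.001,0,0,0,0],
    [0,0,0,0,0,0,0],
    [0,0,0,0,0,0,0]
  ]
}}

```text
time: 17.95
tool_pos: [0.5912, 0.2186, 0.028]
tool_rot: [3.141, -0.003, -2.812]
contact_force: [-0.3, -0.4, -0.0]
opening: 0.0917
```

Request:
{"op": "send_rows", "data": {
  "series": [
    [0,0,0,0,0,0,0.15],
    [0,0,0,0,0,0,0.25],
    [0,0,0,0,0,0,0.35],
    [0,0,0,0,0,0,0.5],
    [0,0,0,0,0,0,0.5]
  ]
}}

```text
time: 18.37
tool_pos: [0.5913, 0.2188, 0.0283]
tool_rot: [3.141, -0.003, -2.812]
contact_force: [-1.0, 1.1, 0.4]
opening: 0.065
```

Request:
{"op": "send_rows", "data": {
  "series": [
    [0,0,0,0,0,0,0.5],
    [0,0,0,0,0,0,0.5],
    [0,0,0,0,0,0,0.5]
  ]
}}

```text
time: 18.62
tool_pos: [0.5914, 0.2188, 0.0283]
tool_rot: [3.141, -0.003, -2.812]
contact_force: [-1.0, 1.3, 0.8]
opening: 0.0652
```

```bash
python3 g.py 0.5924 0.2188 0.028 3.47
```

```text
t 18.62 pos [0.5914 0.2188 0.0283] rot [ 3.1413e+00 -2.7000e-03 -2.8124e+00] open 0.0652 F [-1.   1.3  0.8] q6 -1.67
tool delta mm [-1.  -0.4  0.3]
turn [ 0.0003 -0.0027  0.0008]
```

Request:
{"op": "send_rows", "data": {
  "series": [
    [0,0,-0.01,0,0,0,0.5],
    [0,0,-0.025,0,0,0,0.5],
    [0,0,-0.04,0,0,0,0.5],
    [0,0,-0.04,0,0,0,0.5],
    [0,0,-0.04,0,0,0,0.5]
  ]
}}

```text
time: 19.03
tool_pos: [0.5911, 0.2183, 0.1847]
tool_rot: [-3.141, -0.005, -2.813]
contact_force: [1.0, 1.0, -3.6]
opening: 0.0647
```

Request:
{"op": "send_rows", "data": {
  "series": [
    [0.008,-0.0169,-0.03,0,0,0,0.5],
    [0.016,-0.0337,-0.01,0,0,0,0.5],
    [0.016,-0.0337,0,0,0,0,0.5],
    [0.016,-0.0337,0,0,0,0,0.5],
    [0.016,-0.0337,0,0,0,0,0.5]
  ]
}}

```text
time: 19.45
tool_pos: [0.5719, 0.0504, 0.2239]
tool_rot: [-3.141, -0.003, -2.812]
contact_force: [0.6, -1.0, -4.0]
opening: 0.0646
```

Request:
{"op": "send_rows", "data": {
  "series": [
    [0.016,-0.0337,0,0,0,0,0.5],
    [0.016,-0.0337,0,0,0,0,0.5],
    [0.016,-0.0337,0,0,0,0,0.5],
    [0.016,-0.0337,0,0,0,0,0.5],
    [0.016,-0.0337,0,0,0,0,0.5]
  ]
}}

```text
time: 19.87
tool_pos: [0.5506, -0.1351, 0.2238]
tool_rot: [3.141, -0.004, -2.812]
contact_force: [1.3, 0.0, -4.1]
opening: 0.0649
```

Request:
{"op": "send_rows", "data": {
  "series": [
    [0.016,-0.0337,0,0,0,0,0.5],
    [0.016,-0.0337,0,0,0,0,0.5],
    [0.008,-0.0169,0,0,0,0,0.5],
    [0,0,0,0,0,0,0.5],
    [0,0,0,0,0,0,0.5]
  ]
}}

```text
time: 20.28
tool_pos: [0.5402, -0.227, 0.2235]
tool_rot: [3.14, -0.004, -2.815]
contact_force: [0.2, 0.2, -2.4]
opening: 0.0647
```

Request:
{"op": "send_rows", "data": {
  "series": [
    [0,0,0,0,0,0,0.5],
    [0,0,0,0,0,0,0.5]
  ]
}}

```text
time: 20.45
tool_pos: [0.541, -0.2248, 0.2238]
tool_rot: [3.141, -0.003, -2.811]
contact_force: [0.3, -0.9, -3.5]
opening: 0.0651
```

```bash
python3 g.py 0.5407 -0.2266 0.0833 3.47
```

```text
t 20.45 pos [ 0.541  -0.2248  0.2238] rot [ 3.141e+00 -3.000e-03 -2.811e+00] open 0.0651 F [ 0.3 -0.9 -3.5] q6 -2.42
tool delta mm [  0.5  -1.7 140.5]
turn [ 0.0006 -0.0031  0.0021]
```

Request:
{"op": "send_rows", "data": {
  "series": [
    [0.0005,-0.0017,0.02,0,0,0,0.5],
    [0,0,0.025,0,0,0,0.5],
    [0,0,0.02,0,0,0,0.5],
    [0,0,0.01,0,0,0,0.5],
    [0,0,0,0,0,0,0.5]
  ]
}}

```text
time: 20.87
tool_pos: [0.5398, -0.2261, 0.1464]
tool_rot: [3.138, -0.006, -2.811]
contact_force: [-0.7, 0.5, -3.5]
opening: 0.0647
```

Request:
{"op": "send_rows", "data": {
  "series": [
    [0,0,0,0,0,0,0.5],
    [0,0,0,0,0,0,0.5],
    [0,0,0,0,0,0,0.5]
  ]
}}

```text
time: 21.12
tool_pos: [0.5417, -0.2281, 0.1503]
tool_rot: [-3.139, -0.001, -2.812]
contact_force: [0.5, -0.2, -3.0]
opening: 0.0651
```

```bash
python3 g.py 0.5407 -0.2266 0.0833 3.47
```

```text
t 21.12 pos [ 0.5417 -0.2281  0.1503] rot [-3.1395e+00 -1.0000e-03 -2.8120e+00] open 0.0651 F [ 0.5 -0.2 -3. ] q6 -2.43
tool delta mm [ 0.4  1.9 67. ]
turn [-0.0021 -0.001   0.0012]
```

Request:
{"op": "send_rows", "data": {
  "series": [
    [0.0004,0.001,0.012,0,0,0,0.5],
    [0,0,0.012,0,0,0,0.5],
    [0,0,0.01,0,0,0,0.5],
    [0,0,0.006,0,0,0,0.5],
    [0,0,0.003,0,0,0,0.5]
  ]
}}

```text
time: 21.53
tool_pos: [0.5399, -0.2271, 0.1051]
tool_rot: [3.141, -0.003, -2.812]
contact_force: [-0.3, 0.2, -3.6]
opening: 0.0649
```

Request:
{"op": "send_rows", "data": {
  "series": [
    [0,0,0,0,0,0,0.5],
    [0,0,0,0,0,0,0.5],
    [0,0,0,0,0,0,0.5],
    [0,0,0,0,0,0,0.5]
  ]
}}

```text
time: 21.87
tool_pos: [0.5404, -0.2273, 0.1063]
tool_rot: [-3.141, -0.002, -2.812]
contact_force: [0.4, 0.6, -3.7]
opening: 0.0649
```

```bash
python3 g.py 0.5407 -0.2266 0.0833 3.47;  python3 - <<'E'
from h import *
from cell import imaging
for n in ("side","top"):
    d=imaging.read_camera(n); np.savez(f"{n}8.npz",**d)
    if n=="side": crop(d,220,240,360,400,4.5,"pics/s11.png")
    else: crop(d,360,150,450,250,6,"pics/t11.png")
E
```

```text
t 21.87 pos [ 0.5404 -0.2273  0.1063] rot [-3.1408e+00 -2.2000e-03 -2.8124e+00] open 0.0649 F [ 0.4  0.6 -3.7] q6 -2.43
tool delta mm [-0.6  0.6 23. ]
turn [-0.0008 -0.0022  0.0007]
```

View pics/s11.png

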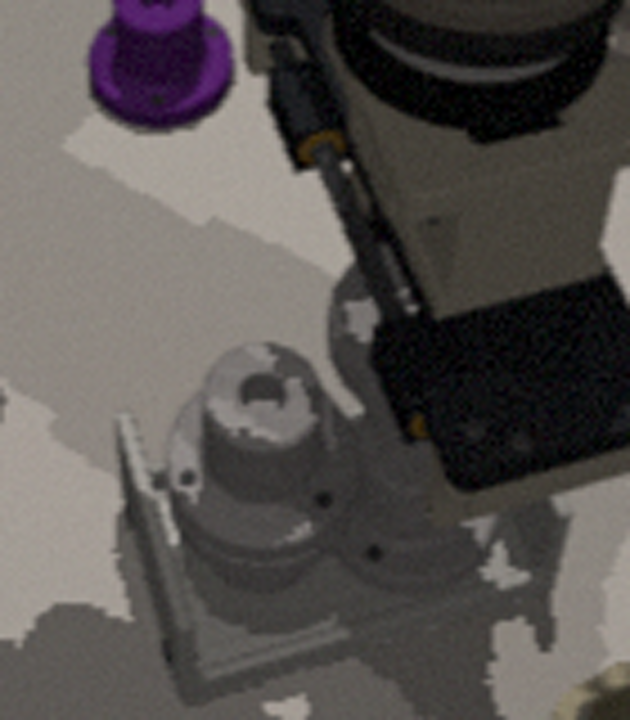

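View pics/t11.png

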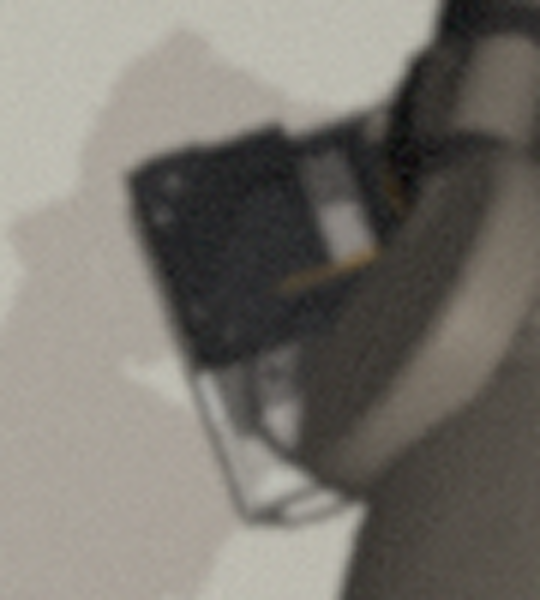

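Request:
{"op": "send_rows", "data": {
  "series": [
    [-0.0006,0.0006,0.004,0,0,0,0.5],
    [0,0,0.005,0,0,0,0.5],
    [0,0,0.005,0,0,0,0.5],
    [0,0,0.003,0,0,0,0.5],
    [0,0,0.001,0,0,0,0.5]
  ]
}}

```text
time: 22.38
tool_pos: [0.5398, -0.2261, 0.0866]
tool_rot: [3.14, -0.004, -2.812]
contact_force: [-0.3, -0.3, -2.8]
opening: 0.0656
```

Request:
{"op": "send_rows", "data": {
  "series": [
    [0,0,0,0,0,0,0.5],
    [0,0,0,0,0,0,0.5],
    [0,0,0,0,0,0,0.5]
  ]
}}

```text
time: 22.63
tool_pos: [0.5405, -0.2265, 0.0879]
tool_rot: [-3.141, -0.003, -2.812]
contact_force: [0.9, 0.5, -3.4]
opening: 0.0653
```

```bash
python3 g.py 0.5407 -0.2266 0.0833 3.47;  python3 - <<'E'
from h import *
from cell import imaging
d=imaging.read_camera("side"); np.savez("side9.npz",**d); crop(d,220,260,360,400,5,"pics/s12.png")
E
```

```text
t 22.63 pos [ 0.5405 -0.2265  0.0879] rot [-3.1414e+00 -2.7000e-03 -2.8124e+00] open 0.0653 F [ 0.9  0.5 -3.4] q6 -2.43
tool delta mm [-0.2 -0.2  4.6]
turn [-0.0002 -0.0027  0.0008]
```

View pics/s12.png

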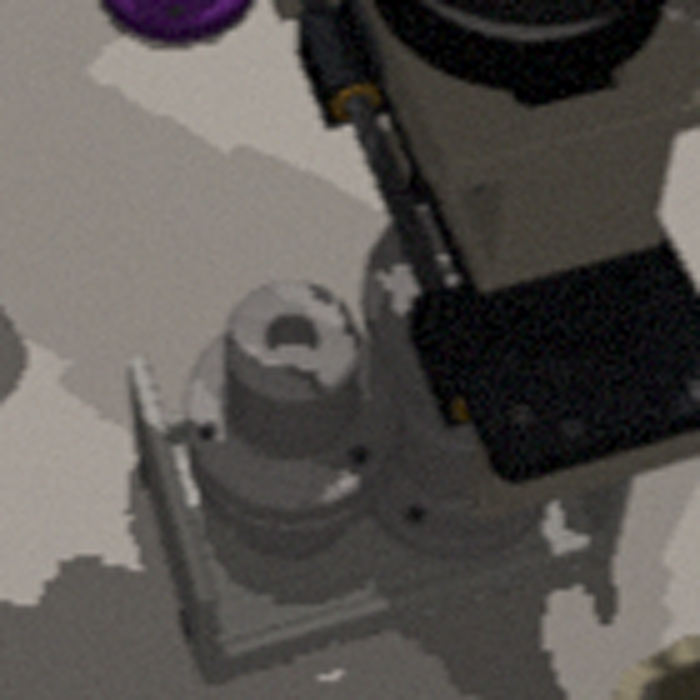

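No lateral force and the neighbour is clear. Last few mm go in small steps.

Request:
{"op": "send_rows", "data": {
  "series": [
    [0,0,0.001,0,0,0,0.5],
    [0,0,0.001,0,0,0,0.5],
    [0,0,0.001,0,0,0,0.5],
    [0,0,0,0,0,0,0.5]
  ]
}}

```text
time: 23.02
tool_pos: [0.5402, -0.2263, 0.0844]
tool_rot: [3.141, -0.003, -2.812]
contact_force: [-0.1, 0.2, -3.7]
opening: 0.0651
```

Request:
{"op": "send_rows", "data": {
  "series": [
    [-0.0002,0,0.0007,0,0,0,0.5],
    [0,0,0,0,0,0,0.5],
    [0,0,0,0,0,0,0.5]
  ]
}}

```text
time: 23.27
tool_pos: [0.5405, -0.2263, 0.0839]
tool_rot: [3.141, -0.003, -2.812]
contact_force: [0.1, 0.1, -3.3]
opening: 0.0651
```

Request:
{"op": "send_rows", "data": {
  "series": [
    [0,0,0.0005,0,0,0,0.5],
    [0,0,0,0,0,0,0.5],
    [0,0,0,0,0,0,0.5]
  ]
}}

```text
time: 23.52
tool_pos: [0.5405, -0.2263, 0.0835]
tool_rot: [3.141, -0.003, -2.812]
contact_force: [0.5, -0.8, -2.8]
opening: 0.0651
```

Request:
{"op": "send_rows", "data": {
  "series": [
    [0,0,0.0005,0,0,0,0.5],
    [0,0,0,0,0,0,0.5],
    [0,0,0,0,0,0,0.5]
  ]
}}

```text
time: 23.77
tool_pos: [0.5406, -0.2263, 0.0832]
tool_rot: [-3.141, -0.003, -2.812]
contact_force: [-2.0, 1.8, -0.6]
opening: 0.065
```

Request:
{"op": "send_rows", "data": {
  "series": [
    [0,0,0.0005,0,0,0,0.5],
    [0,0,0,0,0,0,0.5],
    [0,0,0,0,0,0,0.5]
  ]
}}

```text
time: 24.02
tool_pos: [0.5406, -0.2263, 0.0832]
tool_rot: [-3.141, -0.002, -2.812]
contact_force: [-2.3, 2.2, 6.4]
opening: 0.065
```

Contact made (z 0.0832, +10 N net). Now release and withdraw.

Request:
{"op": "send_rows", "data": {
  "series": [
    [0,0,-0.0003,0,0,0,0.26],
    [0,0,0,0,0,0,0.2],
    [0,0,0,0,0,0,0.12],
    [0,0,0,0,0,0,0.08],
    [0,0,0,0,0,0,0.08]
  ]
}}

```text
time: 24.43
tool_pos: [0.5406, -0.2264, 0.0826]
tool_rot: [3.141, -0.003, -2.812]
contact_force: [0.3, 0.8, 0.6]
opening: 0.0837
```

Request:
{"op": "send_rows", "data": {
  "series": [
    [0,0,-0.01,0,0,0,0.08],
    [0,0,-0.03,0,0,0,0.08],
    [0,0,-0.04,0,0,0,0.08],
    [0,0,-0.04,0,0,0,0.08],
    [0,0,-0.02,0,0,0,0.08]
  ]
}}

```text
time: 24.85
tool_pos: [0.5423, -0.227, 0.2288]
tool_rot: [-3.136, 0.002, -2.812]
contact_force: [0.9, -0.5, -0.3]
opening: 0.0846
```

Request:
{"op": "send_rows", "data": {
  "series": [
    [0,0.02,0,0,0,0,0.08],
    [0,0.035,0,0,0,0,0.08],
    [0,0.035,0,0,0,0,0.08],
    [0,0.035,0,0,0,0,0.08],
    [0,0.035,0,0,0,0,0.08]
  ]
}}

```text
time: 25.27
tool_pos: [0.4884, -0.0735, 0.2236]
tool_rot: [-3.141, -0.002, -2.813]
contact_force: [0.7, 0.7, 0.2]
opening: 0.0846
```

Request:
{"op": "send_rows", "data": {
  "series": [
    [0,0.035,0,0,0,0,0.08],
    [0,0.035,0,0,0,0,0.08],
    [0,0.035,0,0,0,0,0.08],
    [0,0.02,0,0,0,0,0.08],
    [0,0,0,0,0,0,0.08]
  ]
}}

```text
time: 25.68
tool_pos: [0.4473, 0.0466, 0.2238]
tool_rot: [3.141, -0.002, -2.809]
contact_force: [-0.2, 0.1, -0.6]
opening: 0.0844
```

Request:
{"op": "send_rows", "data": {
  "series": [
    [0,0,0,0,0,0,0.08],
    [0,0,0,0,0,0,0.08],
    [0,0,0,0,0,0,0.08]
  ]
}}

```text
time: 25.93
tool_pos: [0.4493, 0.0426, 0.223]
tool_rot: [-3.141, -0.003, -2.814]
contact_force: [-1.6, -0.6, -0.8]
opening: 0.0842
```

```bash
python3 - <<'E'
from h import *
from cell import imaging
for n in ("side","top"):
    d=imaging.read_camera(n); np.savez(f"{n}10.npz",**d)
    if n=="side": crop(d,220,250,360,400,5,"pics/s13.png"); cv2.imwrite("pics/s13f.png",d["color"][:,:,::-1])
    else: 
        crop(d,360,150,450,250,6,"pics/t13.png"); cv2.imwrite("pics/t13f.png",d["color"][:,:,::-1])
        for nm,c,z,R in(("d1",(.541,-.224),.106,.034),("up crown",(.488,-.239),.106,.022)):
            a,b,m,k=topcirc(d,c,z-.008,z+.06,R,z); print(nm,a.round(4),b.round(4),m.round(4),k)
            P=pts(d); P0=P[(np.hypot(P[...,0]-a[0],P[...,1]-a[1])<R-.008)&(P[...,2]>.095)]
            A=np.c_[P0[:,:2]-P0[:,:2].mean(0),np.ones(len(P0))]; print("tilt",np.linalg.lstsq(A,P0[:,2],rcond=None)[0].round(4))
E
```

```text
d1 [ 0.5412 -0.2241  0.0324] [ 0.5414 -0.224   0.033 ] [ 0.5412 -0.2242  0.1055] 691
tilt [-0.004   0.0077  0.1052]
up crown [ 0.4879 -0.2388  0.0195] [ 0.4881 -0.2386  0.0199] [ 0.4879 -0.2388  0.1055] 243
tilt [-0.0764  0.1123  0.1043]
```

View pics/s13.png

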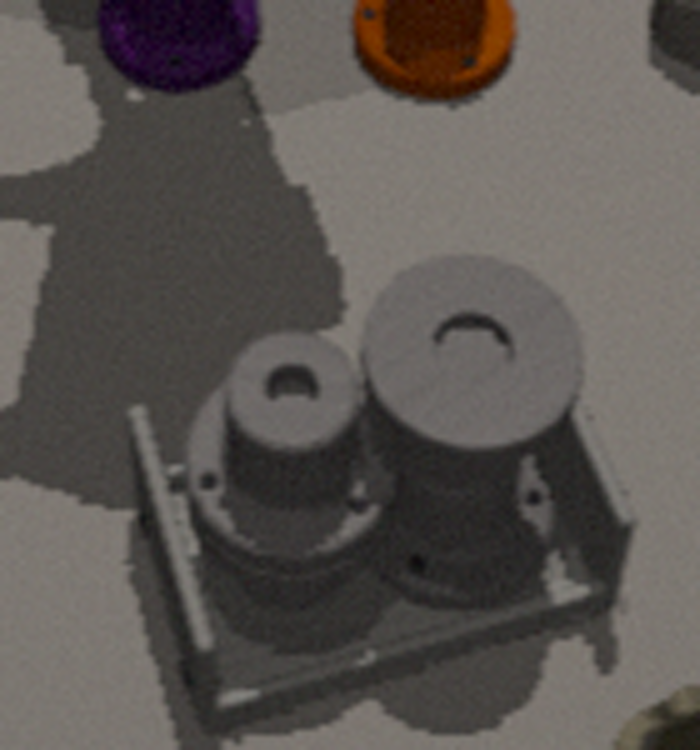

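View pics/t13f.png

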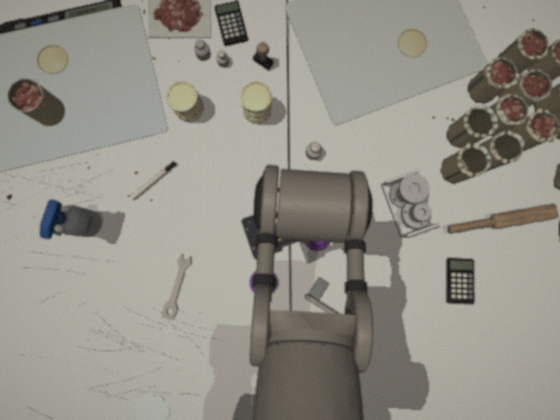

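```bash
python3 - <<'E'
from h import *
from cell import workorder, observe
a=load("top0.npz"); b=load("top10.npz")
for nm,(u0,v0,u1,v1) in dict(weight=(303,138,328,162),marker=(130,158,180,202),spanner=(160,250,195,320)).items():
    print(nm,np.abs(a["color"][v0:v1,u0:u1].astype(int)-b["color"][v0:v1,u0:u1]).mean().round(2), cv2.phaseCorrelate(*[cv2.cvtColor(x["color"][v0:v1,u0:u1],6+1).astype(np.float32) for x in (a,b)])[0])
P=pts(b); r=np.hypot(P[...,0]-.488,P[...,1]+.2388); m=(r>.009)&(r<.016)&(P[...,2]>.1)
Q=P[m]; A=np.c_[Q[:,:2]-Q[:,:2].mean(0),np.ones(len(Q))]; print("up tilt",np.linalg.lstsq(A,Q[:,2],rcond=None)[0].round(4),len(Q))
print(observe()["time"]); print(workorder.hand_in())
E
```

```text
weight 14.6 (0.6338490646946955, -0.035317009393104115)
marker 16.42 (-0.12112597008549031, 0.6138108725654128)
spanner 16.47 (-0.07618625243722832, 0.048557605202809384)
up tilt [-0.0372  0.0083  0.1064] 116
26.0333
the job is handed in; nothing more can be done
None
```

The three grey chucks are packed in the cradle with the one already there, and I handed the job in at 26.0 s of the 64 s allowed.

**Order:** I set one crown-down chuck beside the base, then the crown-up chuck on top of it, then the second crown-down chuck on the base. I lowered each in small steps to a light contact, about 9–13 N, before opening the gripper.

**Last checks from the top camera:**

| Check | Result |
|---|---|
| Axis spacing, lower layer | 54.5 mm (minimum 53) |
| Axis spacing, upper layer | about 55 mm |
| Crown-down chuck on the base | about 0.6 mm off centre, top level at about 105.5 mm |
| Crown-up chuck on the lower crown-down one | about 1.3 mm off centre, top at about 106 mm |

- **Remaining gap:** the chucks sit about 1.5 to 2.3 mm wider than the tightest possible spacing, and I did not squeeze them closer.
- **Tilt of the crown-up chuck:** the depth fit on its small crown top was too noisy to trust. It showed up to 2° in one direction, while the side picture shows the chuck standing square.
- **Bystanders:** the check weight, spanner and marker look unmoved. Image comparison gave shifts of at most 0.64 px (roughly 1.5 mm), and the lighting had changed between the two pictures. The arm did not touch any of them.
- **Camera disagreement:** the side camera read up to 8 mm differently from the top camera in y at the far chucks. I relied on the top camera, and closing the jaws on the chucks confirmed it to within 1–2 mm.

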